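Restock the glue-pot lane first-in-first-out and put its light cover back

TASK

Restock the lane of light-setting glue pots so that the oldest get used first: lift the amber cover off and put it aside, bring the two older pots (yellow dots) up to the front end of the lane (red strip) in the order they stand, and only then load all the new pots (blue dots) from the desk behind them, every pot upright and closed up against the one ahead with no gaps. Finally set the cover back over the lane so that it sits down fully and level round the rim, leaving the other things on the desk where they are.

Things in the scene. Friction and masses are not known exactly. Their poses are not given: they have to be found in the camera images.
- lane: Stock lane, fixed: birch board 332 x 118 x 12 mm, origin at the centre of its underside; +x runs from its front (red strip, end nearer the robot) to its back, z up. Four strips 12 mm wide, 14 mm high (top 26 mm above the desk) form a raised rim, 294 x 72 mm outside, centred on the board. The board round the rim is the flange the cover stands on.
- lane_front (a point): Middle of the inner face of the rim's front strip, on the lane's bed (12 mm above the desk); axes as the lane. Inside the rim the lane runs 270 mm back from here (+x) and is 48 mm wide (y -24 to +24 mm): one pot wide, room for six pots and 18 mm spare. The front pot's centre belongs 21 mm behind this point, the next ones 42 mm apart.
- cover_grip (a point): Loose amber acrylic cover, 260 g: open-bottomed box, outside 308 (x) x 86 (y) x 64 mm tall, 3 mm walls and top; grip bar on top 60 (x) x 16 (y) x 30 mm high. This point: inside the bar on the centre line, 82 mm above the lower edge, 18 above the top sheet; z up. At the start it stands on the lane's board round the rim, 4 mm play each way. Same either way round.
- old1_mid (a point): Older pot, the one nearer the front of the two in the lane: a straight-sided screw-top glue pot, upright cylinder 42 mm in diameter, 50 mm tall, about 80 g with a heavy bottom, dark jar, white cap, yellow dot on the cap; this point is its centre, 25 mm above its underside. 
- old2_mid (a point): Older pot, the rearmost of the two in the lane: a straight-sided screw-top glue pot, upright cylinder 42 mm in diameter, 50 mm tall, about 80 g with a heavy bottom, dark jar, white cap, yellow dot on the cap; this point is its centre, 25 mm above its underside. 
- new1_mid (a point): Newly delivered pot (2 to 4 are there, on the cork beside the lane): a straight-sided screw-top glue pot, upright cylinder 42 mm in diameter, 50 mm tall, about 80 g with a heavy bottom, dark jar, white cap, blue dot on the cap; this point is its centre, 25 mm above its underside. 
- new2_mid (a point): Newly delivered pot (2 to 4 are there, on the cork beside the lane): a straight-sided screw-top glue pot, upright cylinder 42 mm in diameter, 50 mm tall, about 80 g with a heavy bottom, dark jar, white cap, blue dot on the cap; this point is its centre, 25 mm above its underside. 
- new3_mid (a point): Newly delivered pot (2 to 4 are there, on the cork beside the lane): a straight-sided screw-top glue pot, upright cylinder 42 mm in diameter, 50 mm tall, about 80 g with a heavy bottom, dark jar, white cap, blue dot on the cap; this point is its centre, 25 mm above its underside. 
- new4_mid (a point): Newly delivered pot (2 to 4 are there, on the cork beside the lane): a straight-sided screw-top glue pot, upright cylinder 42 mm in diameter, 50 mm tall, about 80 g with a heavy bottom, dark jar, white cap, blue dot on the cap; this point is its centre, 25 mm above its underside. 
- hull: Bystander: red-lacquered wooden model hull on a wooden cradle, about 180 mm long, 55 mm tall; origin under its middle.
- clipstand: Bystander: spring clip on a round brass base (64 mm) holding a slender glass vial upright, 110 mm tall; origin at the centre of its underside.
- canister: Bystander: screw-top aluminium canister of spars, 62 mm in diameter, 112 mm tall; origin at the centre of its underside.
- anchor: Bystander: pewter anchor casting lying flat, 55 mm long, 8 mm thick; origin under its middle.
There are look-alikes about, which are no part of the job. Leave any purple look-alike of the part that bears new1_mid alone.

How it is judged:
By the outcome, as a careful person would: the job done as asked, in the order asked, and still so for the second after the job is handed in, with the robot touching nothing.
Of new1, new2, new3, new4 only 2 to 4 are there at a start; the rules pass over those that are not, and their reading is None.
At some moment in a run one of cover, new1, new2, new3, new4 may be knocked a few centimetres aside while the robot is not near it.
It also fails if it takes over 210 s, if anything falls off the work surface, if the arm or the gripper's body presses on something with over 40 N, if the wrist force passes 120 N, or if a joint passes its speed limit or range.

ROBOT

A 6-joint arm with a two-finger parallel gripper is mounted at the origin on the work surface. World frame = base frame: x ahead of the robot, y to its left, z up, the work surface at z = 0. Lengths are in m, angles in rad, forces in N, time in s.
With the tool pointing down it reaches from about 0.375 to 0.9 m from the base axis. Payload 3.1 kg.
Tool frame: the origin (TCP) lies midway between the tips of the shut fingers; the grasp point (between the pads) lies 19 mm behind it; z points along the fingers, x is the direction in which the jaws open and shut, and the axes are right-handed (so a half turn about z gives the same grasp; the last joint's range is limited). The gripper opens to 87 mm and grips with 3 to 60 N. Pads are 19 mm wide; open, the fingers measure 117 mm over their backs; the gripper's body (75 mm by 190 mm) begins 51 mm behind the grasp point.
Start: joints at [-1.5, 0.527, 1.433, -0, 1.181, -0.178], TCP at [0.155, -0.606, 0.223] pointing down, gripper open.
Joint ranges: [-3.08, 3.08], [-0.75, 2.2], [0.22, 2.44], [-1.43, 4.57], [0, 2.65], [-2.85, 2.85]. Speed limits (rad/s): [2.79, 2.79, 3.14, 3.14, 3.14, 3.14].

INTERFACE

Orientations are given as a unit quaternion [x, y, z, w].
In Python, from rig import * gives the robot as it stands.
- The arm moves only by the tool drive_tool, never from a script. Its argument "plan" is a list of rows, each an object with "offset": the shift along the tool's x, y, z in cm, a list of three; "delta_rot": the turn, a rotation vector about the tool's x, y, z in degrees, a list of three; "jaw": the finger opening in cm, from 0 to 8.7. In form: [{"offset": [dx, dy, dz], "delta_rot": [wx, wy, wz], "jaw": jaw}, ...]. A call has exactly 8 rows; each row is the pose to reach, as a shift and turn from the pose commanded when the call began, along the tool's axes at that moment; what a row does not reach only later rows make up. A row lasts 1/12 s, in which the tool goes at most 41.7 mm and 7.16 degrees, less where a joint would pass 70% of its speed; a pose out of reach is approached as far as the arm can. A call with a gripper value outside its range is refused whole. The fingers move at their own pace and stop on an object; "squeeze" is the grip in N (left out, the last holds). Time passes only in rows, so rows that repeat a pose let the fingers close, or fill a call up. It gives the time, the measured TCP pose, the force and the opening at its end, in the units of the state.
- get_obs(): the state, without advancing time (a new reading comes with each control period).
- camera(name): name is "scene" or "top" or "wrist"; returns the picture (384x512x3 uint8, red, green, blue); there is no depth.
- calibration(name): a dict with "K" (3x3 intrinsics, pixels), "pose" (4x4, takes a point from camera to world coordinates); the wrist camera has in their place "tool_from_camera" (4x4, takes a point from camera to tool coordinates, whose origin is the TCP and whose axes are the tool frame's). Camera axes: x right, y down, z forward; pixel columns grow to the right and rows downward; lengths in m; the calibration is good to about 2 mm. A picture is of the moment at which its call begins: read the wrist's pose just before it. calibration takes no time and is no camera call.
- hand_in(): hands the job in, once; it reports no verdict.
The state is a dict: "time": time; "q": joint angles; "joint_velocities": joint speeds; "joint_torque": joint torques, N m; "position": TCP position; "tool_rot": TCP orientation; "ft_force": force on the tool from outside, world axes, zero at the start; "moment": the same for the moment, N m; "grip_width": finger opening in m.
Only numpy, scipy, OpenCV 4.12 (cv2) and the standard library are available. Lean on these libraries where they do the work, as an engineer would, in place of code of your own. Each camera call takes 0.05 s, during which the arm holds its last target.

## Working session

There is one attempt and no reset: what is moved stays moved. The work goes in short steps, Python scripts to look and compute and a tool call to move; the robot and the scene stay as the last step left them, time stands still between calls to the robot, and variables do not carry over. Pictures are saved under pics/ and viewed, and the job is handed in when it is done.

Besides the shell and the picture viewer there is one more tool, called after "Call:" as name([rows], argument=value, ...), one row to a line, values as JSON. drive_tool: Moves the arm, as the interface text tells. Its arguments: {"type":"object","properties":{"plan":{"type":"array","items":{"type":"object","properties":{"offset":{"type":"array","items":{"type":"number"}},"delta_rot":{"type":"array","items":{"type":"number"}},"jaw":{"type":"number"}}}},"squeeze":{"type":"number"}},"required":["plan"]}

```bash
ls; mkdir -p pics
python3 - <<'E'
from rig import *
import cv2
o=get_obs();print(o)
for n in("scene","top"):
    c=calibration(n);print(n,c)
    cv2.imwrite(f"pics/{n}0.png",camera(n)[:,:,::-1])
print(calibration("wrist"))
E
```

```text
pics
{'time': 0.0, 'q': array([-1.49949760e+00,  5.28485615e-01,  1.43388564e+00, -2.23600699e-05,
        1.18139848e+00, -1.78527972e-01]), 'joint_velocities': array([ 0.00213639, -0.00018279, -0.00021123, -0.00052705, -0.00017813,
       -0.00106193]), 'joint_torque': array([ 5.63784870e-04, -4.40034306e+01, -1.76591760e+01,  6.32326794e-02,
        5.81008801e-02, -1.62421011e-04]), 'position': array([ 0.15447526, -0.60485839,  0.22156499]), 'tool_rot': array([ 7.89697034e-01, -6.13496055e-01, -7.35050191e-04, -8.02946600e-04]), 'ft_force': array([ 0.37656083, -0.31553949,  0.18587909]), 'moment': array([-0.01058138,  0.0258041 ,  0.0177182 ]), 'grip_width': 0.086602810973533}
scene {'K': array([[375.9849231 ,   0.        , 260.96636613],
       [  0.        , 375.9849231 , 192.44821177],
       [  0.        ,   0.        ,   1.        ]]), 'pose': array([[ 0.52875437,  0.680984  , -0.50663557,  1.00156929],
       [ 0.84860508, -0.41220278,  0.3315996 , -0.34441058],
       [ 0.01697743, -0.60526826, -0.7958405 ,  0.8081139 ],
       [ 0.        ,  0.        ,  0.        ,  1.  
[... 252 characters left out ...]
[-0.99935359, -0.00775192, -0.03510441, -0.01649721],
       [ 0.03572135, -0.10413091, -0.9939219 ,  1.06312145],
       [ 0.        ,  0.        ,  0.        ,  1.        ]])}
{'K': array([[275.07369357,   0.        , 258.09201908],
       [  0.        , 275.07369357, 191.49347389],
       [  0.        ,   0.        ,   1.        ]]), 'tool_from_camera': array([[ 9.99997871e-01, -1.69067147e-03, -1.18266103e-03,
        -8.73533110e-04],
       [ 1.96538525e-03,  9.54993673e-01,  2.96619657e-01,
        -8.17266306e-02],
       [ 6.27947406e-04, -2.96621350e-01,  9.54994964e-01,
        -1.61271892e-01],
       [ 0.00000000e+00,  0.00000000e+00,  0.00000000e+00,
         1.00000000e+00]])}
```

View pics/scene0.png

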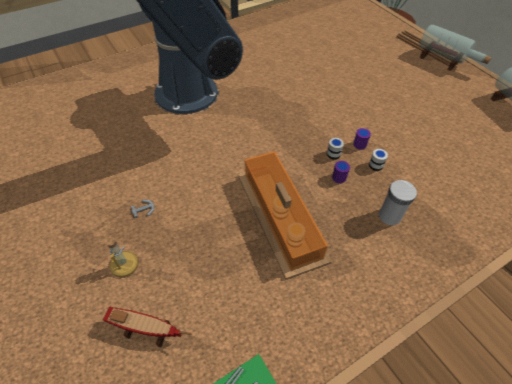

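View pics/top0.png

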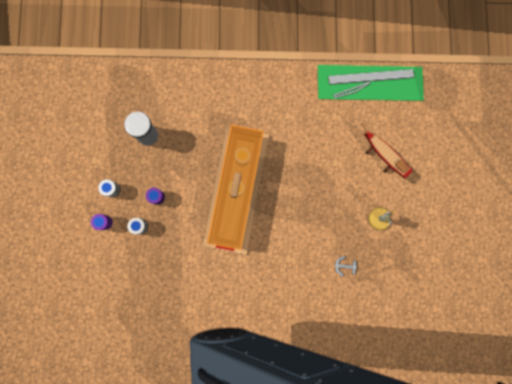

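The top view shows two white-capped pots with blue dots at (108,188) and (136,226). There are two purple look-alikes at (155,196) and (101,222). The covered lane is centred near (238,187), and its red end is at (225,247).

```bash
cat > h.py <<'E'
from rig import *
import numpy as np, cv2
from scipy.spatial.transform import Rotation as R
def back(name,uv,z,obs=None):
    c=calibration(name)
    if name=="wrist":
        T=np.eye(4);T[:3,:3]=R.from_quat(obs["tool_rot"]).as_matrix();T[:3,3]=obs["position"];P=T@c["tool_from_camera"]
    else:P=c["pose"]
    d=P[:3,:3]@np.linalg.inv(c["K"])@np.array([uv[0],uv[1],1.])
    return P[:3,3]+d*(z-P[2,3])/d[2]
def proj(name,p,obs=None):
    c=calibration(name)
    if name=="wrist":
        T=np.eye(4);T[:3,:3]=R.from_quat(obs["tool_rot"]).as_matrix();T[:3,3]=obs["position"];P=T@c["tool_from_camera"]
    else:P=c["pose"]
    q=c["K"]@(np.linalg.inv(P)@np.r_[p,1.])[:3]
    return q[:2]/q[2]
def move(target,yaw=None,obs=None):
    "offset cm and rotvec deg in tool frame to reach target TCP pos; yaw=world angle of tool x, tool z down"
    o=obs or get_obs();Rm=R.from_quat(o["tool_rot"])
    off=Rm.inv().apply(np.array(target)-o["position"])*100
    rv=None
    if yaw is not None:
        best=None
        for k in(0,np.pi):
            a=yaw+k
            Rt=R.from_matrix(np.array([[np.cos(a),np.sin(a),0],[np.sin(a),-np.cos(a),0],[0,0,-1]]).astype(float))
            r=(Rm.inv()*Rt).as_rotvec(degrees=True)
            if best is None or np.linalg.norm(r)<np.linalg.norm(best):best=r
        rv=best
    return off.round(2),None if rv is None else rv.round(2)
E
python3 - <<'E'
from h import *
im=cv2.imread("pics/top0.png")
a=cv2.resize(im[110:265,80:285],None,fx=3.8,fy=3.8,interpolation=cv2.INTER_CUBIC)
cv2.imwrite("pics/crop0.png",a)
im=cv2.imread("pics/scene0.png")
a=cv2.resize(im[120:290,230:420],None,fx=3.4,fy=3.4,interpolation=cv2.INTER_CUBIC)
cv2.imwrite("pics/crop1.png",a)
for n,uv in dict(a=(108,188),b=(136,226),p1=(155,196),p2=(101,222)).items(): print(n,back("top",uv,.05))
E
```

```text
a [0.5738594 0.3217546 0.05     ]
b [0.47741718 0.24757689 0.05      ]
p1 [0.55425476 0.2021161  0.05      ]
p2 [0.48705956 0.33558195 0.05      ]
```

View pics/crop0.png

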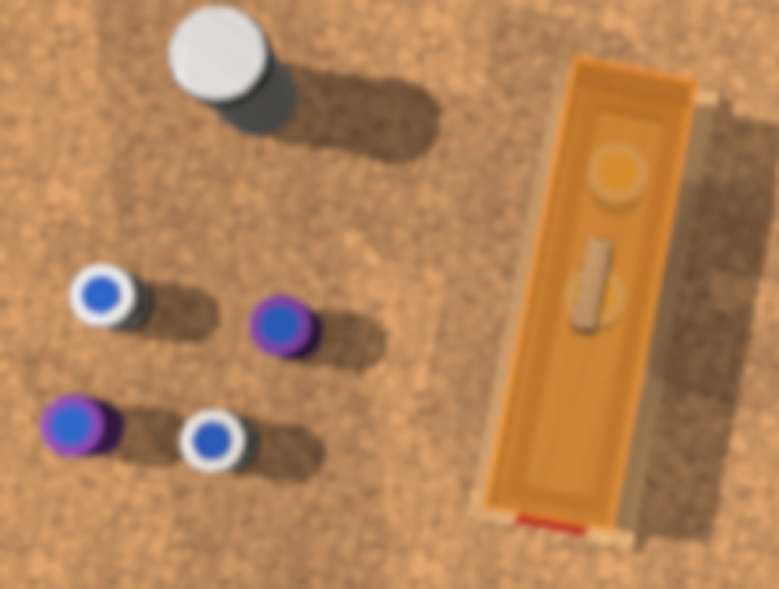

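View pics/crop1.png

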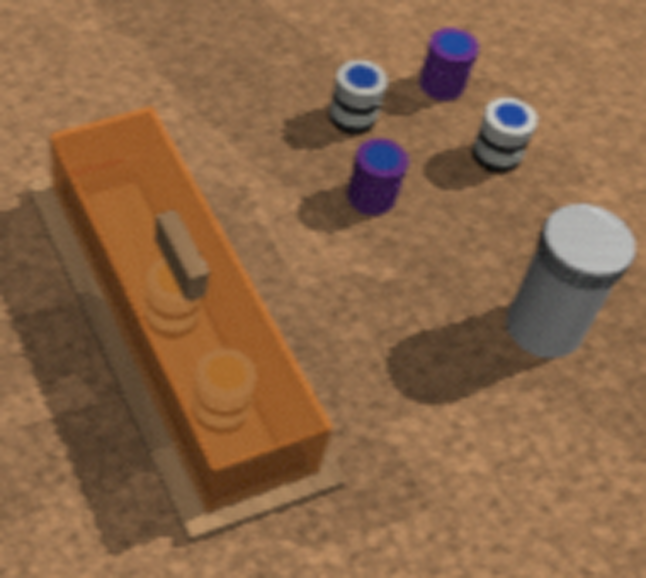

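The crops confirm new pots at (108,188) and (136,226): white caps, blue dots, white/dark jars. The two fully purple pots are decoys and stay put. Two old pots show through the cover at top-view (242,155) and (236,187).

Run:
```python
from h import *
f=lambda x,y:(x/3.8+80,y/3.8+110)
cc=[back("top",f(*p),.076) for p in[(577,57),(699,81),(613,530),(484,508)]]
print(np.round(cc,4)); c=np.mean(cc,0);print("cover c",c)
ax=(cc[0]+cc[1]-cc[2]-cc[3])/2;print(np.linalg.norm(ax),np.linalg.norm(cc[0]-cc[1]),np.degrees(np.arctan2(ax[1],ax[0])))
b0,b1=back("top",f(602,238),.106),back("top",f(585,333),.106);print(b0,b1,(b0+b1)/2,np.linalg.norm(b0-b1))
for p in[(480,513),(634,548)]:print(back("top",f(*p),.012))
for p in[(617,172),(595,295)]:print(back("top",f(*p),.062))
print(back("top",f(218,53),.112))
yaw=np.arctan2(ax[1],ax[0])+np.pi/2
print(move([c[0],c[1],.28],yaw))
```

```text
[[ 0.7357  0.007   0.076 ]
 [ 0.7203 -0.0753  0.076 ]
 [ 0.42   -0.0196  0.076 ]
 [ 0.4339  0.0645  0.076 ]]
cover c [ 0.57748818 -0.00586126  0.076     ]
0.3063820511554507 0.08373202805331313 -10.642508227474337
[ 0.60755518 -0.01101126  0.106     ] [ 0.54587046 -0.00063963  0.106     ] [ 0.57671282 -0.00582544  0.106     ] 0.06255057911262471
[0.42956304 0.07241035 0.012     ]
[ 0.4058216  -0.03445247  0.012     ]
[ 0.66029545 -0.02054821  0.062     ]
[ 0.57610253 -0.00637944  0.062     ]
[0.72453037 0.23681057 0.112     ]
(array([-47.6 , -55.8 ,  -5.72]), array([ 0.  ,  0.12, 24.95]))
```

Sizes check out: the cover measures 306 x 84 against 308 x 86, and the bar agrees with the cover centre. Moving above the cover.

Call:
drive_tool([
  {"offset": [-47.6, -55.8, -5.7], "delta_rot": [0, 0, 25], "jaw": 5},
  {"offset": [-47.6, -55.8, -5.7], "delta_rot": [0, 0, 25], "jaw": 5},
  {"offset": [-47.6, -55.8, -5.7], "delta_rot": [0, 0, 25], "jaw": 5},
  {"offset": [-47.6, -55.8, -5.7], "delta_rot": [0, 0, 25], "jaw": 5},
  {"offset": [-47.6, -55.8, -5.7], "delta_rot": [0, 0, 25], "jaw": 5},
  {"offset": [-47.6, -55.8, -5.7], "delta_rot": [0, 0, 25], "jaw": 5},
  {"offset": [-47.6, -55.8, -5.7], "delta_rot": [0, 0, 25], "jaw": 5},
  {"offset": [-47.6, -55.8, -5.7], "delta_rot": [0, 0, 25], "jaw": 5},
])

```text
time: 0.77
position: [0.3468, -0.3321, 0.2483]
tool_rot: [-0.638, 0.77, 0.0, 0.0]
ft_force: [0.0, -1.0, 0.0]
grip_width: 0.0512
```

Run:
```python
from h import *
print(get_obs()["position"],move([.577,-.0058,.28],np.radians(79.4)))
```

```text
[ 0.34675434 -0.33205789  0.24830604] (array([-36.34, -16.55,  -3.16]), array([ 0.02,  0.03, -0.12]))
```

Call:
drive_tool([
  {"offset": [-36.3, -16.6, -3.2], "delta_rot": [0, 0, 0], "jaw": 5},
  {"offset": [-36.3, -16.6, -3.2], "delta_rot": [0, 0, 0], "jaw": 5},
  {"offset": [-36.3, -16.6, -3.2], "delta_rot": [0, 0, 0], "jaw": 5},
  {"offset": [-36.3, -16.6, -3.2], "delta_rot": [0, 0, 0], "jaw": 5},
  {"offset": [-36.3, -16.6, -3.2], "delta_rot": [0, 0, 0], "jaw": 5},
  {"offset": [-36.3, -16.6, -3.2], "delta_rot": [0, 0, 0], "jaw": 5},
  {"offset": [-36.3, -16.6, -3.2], "delta_rot": [0, 0, 0], "jaw": 5},
  {"offset": [-36.3, -16.6, -3.2], "delta_rot": [0, 0, 0], "jaw": 5},
])

```text
time: 1.43
position: [0.5386, -0.0607, 0.2749]
tool_rot: [-0.638, 0.77, 0.0, -0.0]
ft_force: [0.5, -1.5, 0.8]
grip_width: 0.0502
```

Call:
drive_tool([
  {"offset": [-4, -2, 0], "delta_rot": [0, 0, 0], "jaw": 5},
  {"offset": [-4, -2, 0], "delta_rot": [0, 0, 0], "jaw": 5},
  {"offset": [-4, -2, 0], "delta_rot": [0, 0, 0], "jaw": 5},
  {"offset": [-4, -2, 0], "delta_rot": [0, 0, 0], "jaw": 5},
  {"offset": [-4, -2, 0], "delta_rot": [0, 0, 0], "jaw": 5},
  {"offset": [-4, -2, 0], "delta_rot": [0, 0, 0], "jaw": 5},
  {"offset": [-4, -2, 0], "delta_rot": [0, 0, 0], "jaw": 5},
  {"offset": [-4, -2, 0], "delta_rot": [0, 0, 0], "jaw": 5},
])

```text
time: 2.1
position: [0.5647, -0.0283, 0.2751]
tool_rot: [-0.637, 0.771, 0.0, -0.0]
ft_force: [-0.3, 0.2, -0.0]
grip_width: 0.0502
```

Run:
```python
from h import *
o=get_obs();cv2.imwrite("pics/w1.png",camera("wrist")[:,:,::-1])
print(o["position"],move([.577,-.0058,.28],np.radians(79.4)))
```

```text
[ 0.56465313 -0.02831963  0.27512721] (array([-2.42, -0.78, -0.48]), array([-0.  , -0.  , -0.18]))
```

View pics/w1.png

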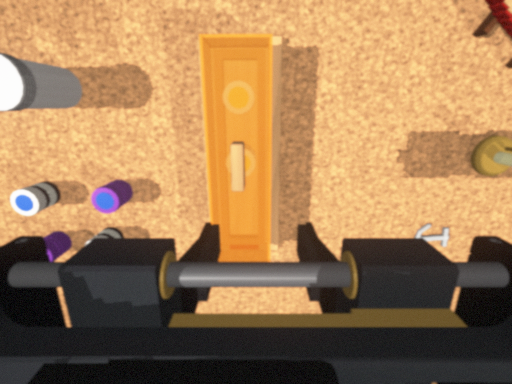

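The wrist view shows the cover bar centred at about (238,166), aligned with the cover.

Run:
```python
from h import *
im=cv2.imread("pics/w1.png")
cv2.imwrite("pics/w1c.png",cv2.resize(im[20:260,180:300],None,fx=2.4,fy=2.4,interpolation=cv2.INTER_CUBIC))
o=get_obs()
for p in[(231,142),(244,142),(232,190),(244,190)]:print(back("wrist",p,.106,o))
for p in [(202,36),(273,36),(271,260)]:print(back("wrist",p,.076,o))
```

```text
[ 0.61074949 -0.00302303  0.106     ]
[ 0.60782242 -0.01823245  0.106     ]
[0.55213586 0.00876112 0.106     ]
[ 0.54928883 -0.0060387   0.106     ]
[0.73386386 0.00709392 0.076     ]
[ 0.71819065 -0.07428161  0.076     ]
[ 0.42646715 -0.01995429  0.076     ]
```

View pics/w1c.png

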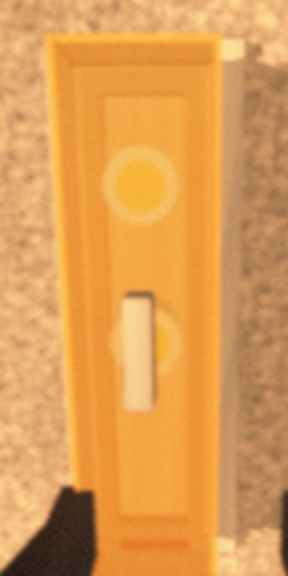

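Call:
drive_tool([
  {"offset": [-2.5, -0.9, 4], "delta_rot": [0, 0, 0], "jaw": 5},
  {"offset": [-2.5, -0.9, 7], "delta_rot": [0, 0, 0], "jaw": 5},
  {"offset": [-2.5, -0.9, 10], "delta_rot": [0, 0, 0], "jaw": 5},
  {"offset": [-2.5, -0.9, 12], "delta_rot": [0, 0, 0], "jaw": 5},
  {"offset": [-2.5, -0.9, 14], "delta_rot": [0, 0, 0], "jaw": 5},
  {"offset": [-2.5, -0.9, 14], "delta_rot": [0, 0, 0], "jaw": 5},
  {"offset": [-2.5, -0.9, 14], "delta_rot": [0, 0, 0], "jaw": 5},
  {"offset": [-2.5, -0.9, 14], "delta_rot": [0, 0, 0], "jaw": 5},
])

```text
time: 2.82
position: [0.5795, -0.0047, 0.1361]
tool_rot: [-0.638, 0.77, -0.001, 0.001]
ft_force: [0.6, 0.5, 0.3]
grip_width: 0.0501
```

Run:
```python
from h import *
o=get_obs();cv2.imwrite("pics/w2.png",camera("wrist")[:,:,::-1])
print(o["position"],move([.578,-.005,.081],np.radians(79.2)))
```

```text
[ 0.57952919 -0.00474873  0.13613458] (array([0.06, 0.19, 5.56]), array([-0.18, -0.  ,  0.09]))
```

View pics/w2.png

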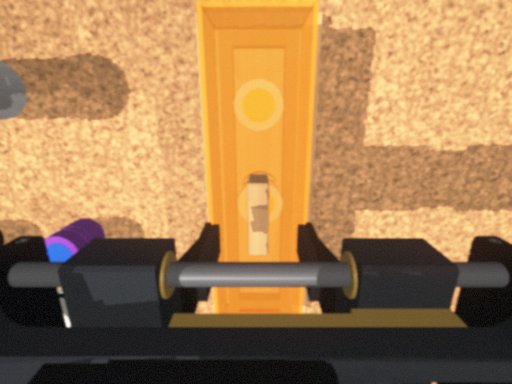

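The bar sits centred between the fingers at column 258. I'll go down and grip.

Call:
drive_tool([
  {"offset": [0, 0.1, 2], "delta_rot": [0, 0, 0], "jaw": 5},
  {"offset": [0, 0.1, 4], "delta_rot": [0, 0, 0], "jaw": 5},
  {"offset": [0, 0.1, 5.2], "delta_rot": [0, 0, 0], "jaw": 5},
  {"offset": [0, 0.1, 5.5], "delta_rot": [0, 0, 0], "jaw": 5},
  {"offset": [0, 0.1, 5.5], "delta_rot": [0, 0, 0], "jaw": 5},
  {"offset": [0, 0.1, 5.5], "delta_rot": [0, 0, 0], "jaw": 1},
  {"offset": [0, 0.1, 5.5], "delta_rot": [0, 0, 0], "jaw": 1},
  {"offset": [0, 0.1, 5.5], "delta_rot": [0, 0, 0], "jaw": 1},
], squeeze=35)

```text
time: 3.53
position: [0.5786, -0.0043, 0.0813]
tool_rot: [-0.638, 0.77, -0.001, 0.001]
ft_force: [-0.2, 0.5, 0.2]
grip_width: 0.0373
```

Call:
drive_tool([
  {"offset": [0, 0, 0], "delta_rot": [0, 0, 0], "jaw": 1},
  {"offset": [0, 0, 0], "delta_rot": [0, 0, 0], "jaw": 1},
  {"offset": [0, 0, 0], "delta_rot": [0, 0, 0], "jaw": 1},
  {"offset": [0, 0, -0.5], "delta_rot": [0, 0, 0], "jaw": 1},
  {"offset": [0, 0, -1], "delta_rot": [0, 0, 0], "jaw": 1},
  {"offset": [0, 0, -2], "delta_rot": [0, 0, 0], "jaw": 1},
  {"offset": [0, 0, -3], "delta_rot": [0, 0, 0], "jaw": 1},
  {"offset": [0, 0, -4], "delta_rot": [0, 0, 0], "jaw": 1},
])

```text
time: 4.2
position: [0.5776, -0.0041, 0.121]
tool_rot: [-0.638, 0.77, -0.0, 0.0]
ft_force: [0.1, 0.3, -3.2]
grip_width: 0.0157
```

Call:
drive_tool([
  {"offset": [0, 0, -2], "delta_rot": [0, 0, 0], "jaw": 1},
  {"offset": [0, 0, -4], "delta_rot": [0, 0, 0], "jaw": 1},
  {"offset": [0, 0, -6], "delta_rot": [0, 0, 0], "jaw": 1},
  {"offset": [0, 0, -7], "delta_rot": [0, 0, 0], "jaw": 1},
  {"offset": [0, 0, -8], "delta_rot": [0, 0, 0], "jaw": 1},
  {"offset": [0, 0, -8], "delta_rot": [0, 0, 0], "jaw": 1},
  {"offset": [0, 0, -8], "delta_rot": [0, 0, 0], "jaw": 1},
  {"offset": [0, 0, -8], "delta_rot": [0, 0, 0], "jaw": 1},
])

```text
time: 4.87
position: [0.5767, -0.0039, 0.199]
tool_rot: [-0.638, 0.77, 0.001, -0.001]
ft_force: [-0.9, 0.6, -4.0]
grip_width: 0.016
```

Run:
```python
from h import *
cv2.imwrite("pics/s3.png",camera("scene")[:,:,::-1])
o=get_obs()
# lane coords
L=np.array([.577,-.0058]);th=np.radians(-10.8);A=np.array([[np.cos(th),np.sin(th)],[-np.sin(th),np.cos(th)]])
for n,p in dict(anchor=(346,267),clip=(380,218),hull1=(367,133),hull2=(409,175),p1=(155,196)).items():print(n,back("top",p,.02),A@(back("top",p,.02)[:2]-L))
t=L+A.T@[0,-.15];print(t,move([*t,.2],np.radians(79.2)))
```

```text
anchor [ 0.37349806 -0.29540598  0.02      ] [-0.14563061 -0.32260872]
clip [ 0.50296257 -0.38975497  0.02      ] [-0.00078003 -0.3910273 ]
hull1 [ 0.73502514 -0.36065536  0.02      ] [ 0.22171934 -0.31895894]
hull2 [ 0.62005536 -0.4728009   0.02      ] [ 0.12979997 -0.45066126]
p1 [0.55741093 0.20858956 0.02      ] [-0.05941469  0.2069215 ]
[ 0.5488928  -0.15314309] (array([15.18, -0.05, -0.12]), array([0.16, 0.  , 0.11]))
```

View pics/s3.png

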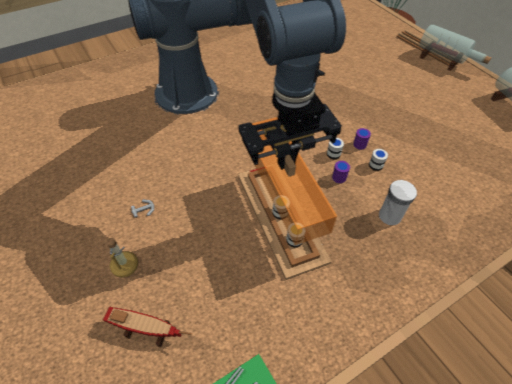

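The cover is held level and both old pots are visible in the lane. I'll set it aside to the robot's right.

Call:
drive_tool([
  {"offset": [4, 0, 0], "delta_rot": [0, 0, 0], "jaw": 1},
  {"offset": [8, 0, 0], "delta_rot": [0, 0, 0], "jaw": 1},
  {"offset": [12, 0, 0], "delta_rot": [0, 0, 0], "jaw": 1},
  {"offset": [15, 0, 0], "delta_rot": [0, 0, 0], "jaw": 1},
  {"offset": [17, 0, 0], "delta_rot": [0, 0, 0], "jaw": 1},
  {"offset": [17, 0, 3], "delta_rot": [0, 0, 0], "jaw": 1},
  {"offset": [17, 0, 6], "delta_rot": [0, 0, 0], "jaw": 1},
  {"offset": [17, 0, 8], "delta_rot": [0, 0, 0], "jaw": 1},
])

```text
time: 5.58
position: [0.5442, -0.1712, 0.1169]
tool_rot: [-0.638, 0.77, 0.002, -0.001]
ft_force: [0.0, 0.2, -3.4]
grip_width: 0.0156
```

Call:
drive_tool([
  {"offset": [0, 0, 1.5], "delta_rot": [0, 0, 0], "jaw": 1},
  {"offset": [0, 0, 3], "delta_rot": [0, 0, 0], "jaw": 1},
  {"offset": [0, 0, 4], "delta_rot": [0, 0, 0], "jaw": 1},
  {"offset": [0, 0, 4.4], "delta_rot": [0, 0, 0], "jaw": 1},
  {"offset": [0, 0, 4.7], "delta_rot": [0, 0, 0], "jaw": 1},
  {"offset": [0, 0, 4.8], "delta_rot": [0, 0, 0], "jaw": 1},
  {"offset": [0, 0, 4.8], "delta_rot": [0, 0, 0], "jaw": 1},
  {"offset": [0, 0, 4.8], "delta_rot": [0, 0, 0], "jaw": 1},
])

```text
time: 6.25
position: [0.5466, -0.1714, 0.0728]
tool_rot: [-0.638, 0.77, -0.001, 0.0]
ft_force: [-0.4, -0.7, -3.3]
grip_width: 0.0159
```

Run:
```python
from h import *
o=get_obs();print(o["position"],o["ft_force"])
```

```text
[ 0.54664861 -0.17138515  0.07279232] [-0.40029792 -0.68601574 -3.29317618]
```

Call:
drive_tool([
  {"offset": [0, 0, 0.15], "delta_rot": [0, 0, 0], "jaw": 1},
  {"offset": [0, 0, 0.3], "delta_rot": [0, 0, 0], "jaw": 1},
  {"offset": [0, 0, 0.4], "delta_rot": [0, 0, 0], "jaw": 1},
  {"offset": [0, 0, 0.4], "delta_rot": [0, 0, 0], "jaw": 1},
  {"offset": [0, 0, 0.4], "delta_rot": [0, 0, 0], "jaw": 1},
  {"offset": [0, 0, 0.4], "delta_rot": [0, 0, 0], "jaw": 1},
  {"offset": [0, 0, 0.4], "delta_rot": [0, 0, 0], "jaw": 1},
  {"offset": [0, 0, 0.4], "delta_rot": [0, 0, 0], "jaw": 1},
])

```text
time: 6.92
position: [0.5464, -0.1713, 0.0691]
tool_rot: [-0.638, 0.77, -0.001, 0.0]
ft_force: [-1.3, 1.3, 6.0]
grip_width: 0.0154
```

Contact is made, so I'll release and rise.

Call:
drive_tool([
  {"offset": [0, 0, 0], "delta_rot": [0, 0, 0], "jaw": 5},
  {"offset": [0, 0, 0], "delta_rot": [0, 0, 0], "jaw": 5},
  {"offset": [0, 0, 0], "delta_rot": [0, 0, 0], "jaw": 5},
  {"offset": [0, 0, -2], "delta_rot": [0, 0, 0], "jaw": 5},
  {"offset": [0, 0, -4], "delta_rot": [0, 0, 0], "jaw": 5},
  {"offset": [0, 0, -8], "delta_rot": [0, 0, 0], "jaw": 5},
  {"offset": [0, 0, -12], "delta_rot": [0, 0, 0], "jaw": 6},
  {"offset": [0, 0, -16], "delta_rot": [0, 0, 0], "jaw": 6},
])

```text
time: 7.58
position: [0.5456, -0.1709, 0.229]
tool_rot: [-0.638, 0.77, 0.001, -0.0]
ft_force: [1.5, -0.4, -0.1]
grip_width: 0.0557
```

Call:
drive_tool([
  {"offset": [-4, 0, -3], "delta_rot": [0, 0, 0], "jaw": 6},
  {"offset": [-8, 0, -5], "delta_rot": [0, 0, 0], "jaw": 6},
  {"offset": [-12, 1, -5], "delta_rot": [0, 0, 0], "jaw": 6},
  {"offset": [-16, 2, -5], "delta_rot": [0, 0, 0], "jaw": 6},
  {"offset": [-17, 2, -5], "delta_rot": [0, 0, 0], "jaw": 6},
  {"offset": [-17, 2, -5], "delta_rot": [0, 0, 0], "jaw": 6},
  {"offset": [-17, 2, -5], "delta_rot": [0, 0, 0], "jaw": 6},
  {"offset": [-17, 2, -5], "delta_rot": [0, 0, 0], "jaw": 6},
])

```text
time: 8.25
position: [0.5581, -0.0011, 0.2778]
tool_rot: [-0.638, 0.77, -0.0, -0.0]
ft_force: [-0.7, 0.5, -0.5]
grip_width: 0.06
```

Run:
```python
from h import *
o=get_obs();print(o["position"])
im=camera("wrist")[:,:,::-1].copy();cv2.imwrite("pics/w4.png",im)
cv2.imwrite("pics/t4.png",camera("top")[:,:,::-1])
import json;json.dump({k:v.tolist() if hasattr(v,'tolist') else v for k,v in o.items()},open("o4.json","w"))
```

```text
[ 0.55807105 -0.00112472  0.27777725]
```

View pics/w4.png

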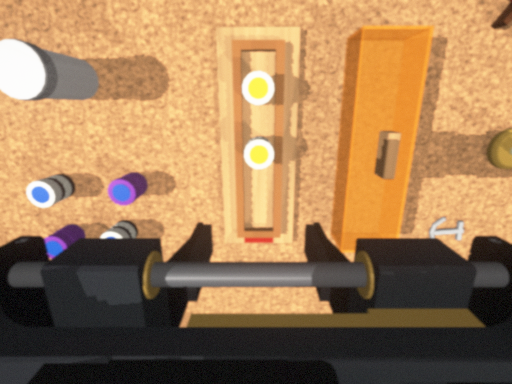

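View pics/t4.png

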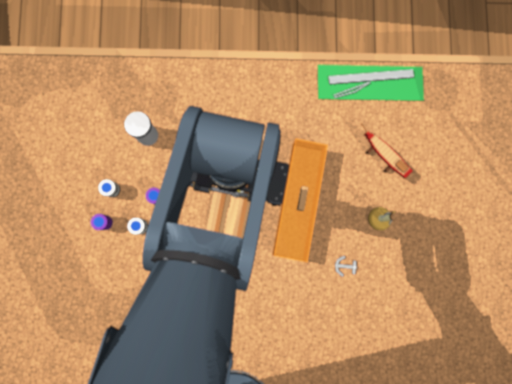

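The wrist view shows the open lane, with old pots at (258,88) and (258,154) and the red strip near (258,239). The cover stands aside on the right.

Run:
```python
from h import *
im=cv2.imread("pics/w4.png")
cv2.imwrite("pics/w4c.png",cv2.resize(im[20:95,205:310],None,fx=6,fy=6,interpolation=cv2.INTER_CUBIC))
cv2.imwrite("pics/w4d.png",cv2.resize(im[195:250,205:310],None,fx=6,fy=6,interpolation=cv2.INTER_CUBIC))
```

```text
(no output)
```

View pics/w4c.png

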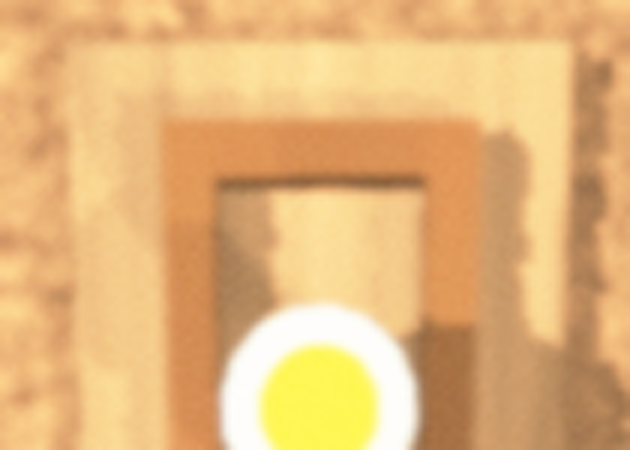

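View pics/w4d.png

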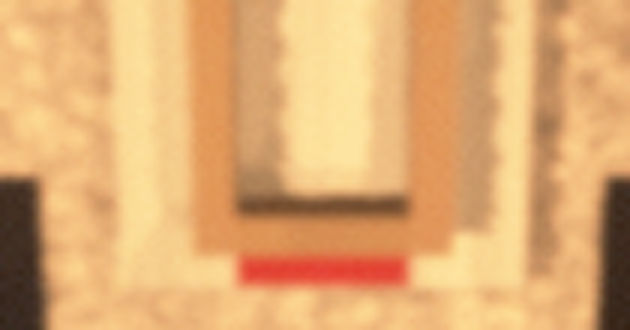

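Run:
```python
from h import *
import json
o=json.load(open("o4.json"))
f=lambda x,y:(x/6+205,y/6+20); g=lambda x,y:(x/6+205,y/6+195)
im=cv2.imread("pics/w4.png");hsv=cv2.cvtColor(im,cv2.COLOR_BGR2HSV)
m=cv2.inRange(hsv,(24,150,150),(36,255,255));n,l,s,c=cv2.connectedComponentsWithStats(m)
print([(s[i][4],c[i]) for i in range(1,n) if s[i][4]>60])
old=[back("wrist",c[i],.062,o) for i in range(1,n) if s[i][4]>150];print("old",np.round(old,4))
P=lambda q,z:back("wrist",q,z,o)[:2]
ro=np.array([P(f(162,121),.026),P(f(478,121),.026),P(g(453,254),.026),P(g(193,254),.026)])
ri=np.array([P(f(217,180),.026),P(f(425,180),.026),P(g(409,214),.026),P(g(236,214),.026)])
bo=np.array([P(f(68,42),.012),P(f(572,42),.012),P(g(528,286),.012),P(g(112,286),.012)])
for q in(ro,ri,bo):
    ax=(q[0]+q[1]-q[2]-q[3])/2;th=np.arctan2(ax[1],ax[0])
    print(q.mean(0).round(4),np.linalg.norm(ax).round(4),np.linalg.norm(q[0]-q[1]).round(4),np.linalg.norm(q[2]-q[3]).round(4),np.degrees(th).round(2))
```

```text
[(np.int32(263), array([257.84790875,  87.66539924])), (np.int32(210), array([258.62380952, 154.25238095]))]
old [[ 0.6603 -0.0193  0.062 ]
 [ 0.5757 -0.0043  0.062 ]]
[ 0.5773 -0.0046] 0.2924 0.0707 0.0719 -10.62
[ 0.5774 -0.0047] 0.2684 0.047 0.0474 -10.69
[ 0.5783 -0.0044] 0.3286 0.1152 0.1196 -10.78
```

```bash
cat >> h.py <<'E'
TH=np.radians(-10.7);U=np.array([np.cos(TH),np.sin(TH)]);V=np.array([-U[1],U[0]]);LC=np.array([.5775,-.0046])
slot=lambda k:LC+U*(-.135+.021+.042*k)
YAW=TH+np.pi/2
lane=lambda p:(np.array([(np.array(p)[:2]-LC)@U+.135,(np.array(p)[:2]-LC)@V])*1000).round(1)
E
python3 - <<'E'
from h import *
print(lane([.6603,-.0193]),lane([.5757,-.0043]))
print(move([.5757,-.0043,.032],YAW))
E
```

```text
[219.1   0.9] [133.2  -0. ]
(array([-0.1 , -1.78, 24.57]), array([ 0.02, -0.03, -0.08]))
```

Call:
drive_tool([
  {"offset": [-0.1, -1.8, 4], "delta_rot": [0, 0, 0], "jaw": 6.5},
  {"offset": [-0.1, -1.8, 8], "delta_rot": [0, 0, 0], "jaw": 6.5},
  {"offset": [-0.1, -1.8, 12], "delta_rot": [0, 0, 0], "jaw": 6.5},
  {"offset": [-0.1, -1.8, 15], "delta_rot": [0, 0, 0], "jaw": 6.5},
  {"offset": [-0.1, -1.8, 17], "delta_rot": [0, 0, 0], "jaw": 6.5},
  {"offset": [-0.1, -1.8, 18], "delta_rot": [0, 0, 0], "jaw": 6.5},
  {"offset": [-0.1, -1.8, 18], "delta_rot": [0, 0, 0], "jaw": 6.5},
  {"offset": [-0.1, -1.8, 18], "delta_rot": [0, 0, 0], "jaw": 6.5},
])

```text
time: 9.02
position: [0.5764, -0.0037, 0.0981]
tool_rot: [-0.638, 0.77, -0.0, 0.0]
ft_force: [0.5, 0.8, 0.8]
grip_width: 0.0653
```

Run:
```python
from h import *
o=get_obs()
print(o["position"],move([.5757,-.0043,.032],YAW))
cv2.imwrite("pics/w5.png",camera("wrist")[:,:,::-1])
```

```text
[ 0.57636259 -0.00372506  0.09811412] (array([0.07, 0.06, 6.61]), array([-0.02, -0.  , -0.07]))
```

View pics/w5.png

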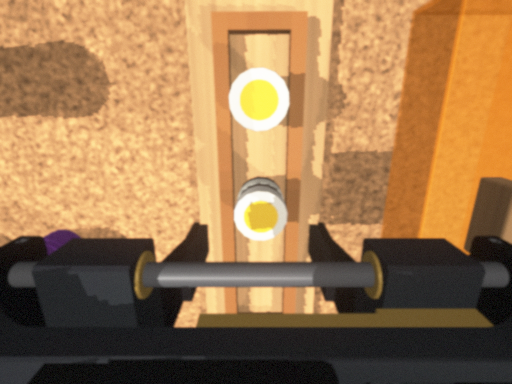

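Old1 at (261,216) is centred between the fingers. Descending and gripping.

Call:
drive_tool([
  {"offset": [0, 0, 2], "delta_rot": [0, 0, 0], "jaw": 6.5},
  {"offset": [0, 0, 4], "delta_rot": [0, 0, 0], "jaw": 6.5},
  {"offset": [0, 0, 6], "delta_rot": [0, 0, 0], "jaw": 6.5},
  {"offset": [0, 0, 6.6], "delta_rot": [0, 0, 0], "jaw": 6.5},
  {"offset": [0, 0, 6.6], "delta_rot": [0, 0, 0], "jaw": 6.5},
  {"offset": [0, 0, 6.6], "delta_rot": [0, 0, 0], "jaw": 3.5},
  {"offset": [0, 0, 6.6], "delta_rot": [0, 0, 0], "jaw": 3.5},
  {"offset": [0, 0, 6.6], "delta_rot": [0, 0, 0], "jaw": 3.5},
], squeeze=15)

```text
time: 9.73
position: [0.577, -0.003, 0.0336]
tool_rot: [-0.638, 0.77, -0.001, 0.001]
ft_force: [0.6, -0.2, -0.0]
grip_width: 0.0524
```

Call:
drive_tool([
  {"offset": [0, 0, 0], "delta_rot": [0, 0, 0], "jaw": 3.5},
  {"offset": [0, 0, 0], "delta_rot": [0, 0, 0], "jaw": 3.5},
  {"offset": [0, 0, 0], "delta_rot": [0, 0, 0], "jaw": 3.5},
  {"offset": [0, 0, -0.3], "delta_rot": [0, 0, 0], "jaw": 3.5},
  {"offset": [0, 0, -0.6], "delta_rot": [0, 0, 0], "jaw": 3.5},
  {"offset": [0, 0, -0.8], "delta_rot": [0, 0, 0], "jaw": 3.5},
  {"offset": [0, 0, -0.8], "delta_rot": [0, 0, 0], "jaw": 3.5},
  {"offset": [0, 0, -0.8], "delta_rot": [0, 0, 0], "jaw": 3.5},
])

```text
time: 10.4
position: [0.5758, -0.0027, 0.04]
tool_rot: [-0.638, 0.77, 0.0, 0.0]
ft_force: [-0.7, -0.3, -1.0]
grip_width: 0.0414
```

Run:
```python
from h import *
o=get_obs()
print(o["position"],lane(o["position"]),o["ft_force"],move([*slot(0),.033],YAW))
```

```text
[ 0.57580081 -0.00272749  0.04004832] [133.    1.5] [-0.74327061 -0.29188916 -1.01571844] (array([ 0.15, 11.2 ,  0.7 ]), array([-0.  ,  0.  ,  0.01]))
```

Call:
drive_tool([
  {"offset": [0.15, 2, 0], "delta_rot": [0, 0, 0], "jaw": 3.5},
  {"offset": [0.15, 4.5, 0], "delta_rot": [0, 0, 0], "jaw": 3.5},
  {"offset": [0.15, 7, 0], "delta_rot": [0, 0, 0], "jaw": 3.5},
  {"offset": [0.15, 9, 0], "delta_rot": [0, 0, 0], "jaw": 3.5},
  {"offset": [0.15, 10.3, 0], "delta_rot": [0, 0, 0], "jaw": 3.5},
  {"offset": [0.15, 11, 0], "delta_rot": [0, 0, 0], "jaw": 3.5},
  {"offset": [0.15, 11, 0.3], "delta_rot": [0, 0, 0], "jaw": 3.5},
  {"offset": [0.15, 11, 0.5], "delta_rot": [0, 0, 0], "jaw": 3.5},
])

```text
time: 11.07
position: [0.4683, 0.016, 0.0349]
tool_rot: [-0.638, 0.77, -0.0, 0.0]
ft_force: [0.8, -0.6, -0.3]
grip_width: 0.0415
```

Call:
drive_tool([
  {"offset": [0, 0, 0.1], "delta_rot": [0, 0, 0], "jaw": 3.5},
  {"offset": [0, 0, 0.2], "delta_rot": [0, 0, 0], "jaw": 3.5},
  {"offset": [0, 0, 0.2], "delta_rot": [0, 0, 0], "jaw": 3.5},
  {"offset": [0, 0.1, 0.2], "delta_rot": [0, 0, 0], "jaw": 3.5},
  {"offset": [0, 0.2, 0.2], "delta_rot": [0, 0, 0], "jaw": 3.5},
  {"offset": [0, 0.3, 0.2], "delta_rot": [0, 0, 0], "jaw": 3.5},
  {"offset": [0, 0.3, 0.2], "delta_rot": [0, 0, 0], "jaw": 3.5},
  {"offset": [0, 0.3, 0.2], "delta_rot": [0, 0, 0], "jaw": 3.5},
])

```text
time: 11.73
position: [0.4661, 0.0164, 0.0332]
tool_rot: [-0.638, 0.77, -0.001, 0.001]
ft_force: [4.0, 0.4, 0.1]
grip_width: 0.0416
```

Run:
```python
from h import *
o=get_obs()
print(o["position"],lane(o["position"]),o["ft_force"])
```

```text
[0.46608513 0.01635725 0.03321807] [21.6 -0.1] [3.98951254 0.35552693 0.1453546 ]
```

It touched the front wall at lane x = 21.6 mm with 4 N. Releasing and moving to old2.

Call:
drive_tool([
  {"offset": [0, 0, 0], "delta_rot": [0, 0, 0], "jaw": 6.5},
  {"offset": [0, 0, 0], "delta_rot": [0, 0, 0], "jaw": 6.5},
  {"offset": [0, 0, 0], "delta_rot": [0, 0, 0], "jaw": 6.5},
  {"offset": [0, 0, 0], "delta_rot": [0, 0, 0], "jaw": 6.5},
  {"offset": [0, 0, -2], "delta_rot": [0, 0, 0], "jaw": 6.5},
  {"offset": [0, 0, -4], "delta_rot": [0, 0, 0], "jaw": 6.5},
  {"offset": [0, 0, -6], "delta_rot": [0, 0, 0], "jaw": 6.5},
  {"offset": [0, -3, -8], "delta_rot": [0, 0, 0], "jaw": 6.5},
])

```text
time: 12.4
position: [0.4848, 0.0135, 0.1124]
tool_rot: [-0.638, 0.77, 0.006, -0.005]
ft_force: [-0.5, -0.1, -0.6]
grip_width: 0.0647
```

Run:
```python
from h import *
o=get_obs()
print(o["position"],lane(o["position"]),o["ft_force"],move([.6603,-.0193,.032],YAW))
```

```text
[0.48479495 0.01348562 0.11241694] [40.5  0.6] [-0.48779236 -0.13339291 -0.55148772] (array([ -0.02, -17.98,   7.75]), array([0.92, 0.02, 0.06]))
```

Call:
drive_tool([
  {"offset": [-0.05, -4, 0], "delta_rot": [0, 0, 0], "jaw": 6.5},
  {"offset": [-0.05, -8, 0], "delta_rot": [0, 0, 0], "jaw": 6.5},
  {"offset": [-0.05, -12, 0], "delta_rot": [0, 0, 0], "jaw": 6.5},
  {"offset": [-0.05, -15, 0], "delta_rot": [0, 0, 0], "jaw": 6.5},
  {"offset": [-0.05, -16.8, 0], "delta_rot": [0, 0, 0], "jaw": 6.5},
  {"offset": [-0.05, -16.8, 0], "delta_rot": [0, 0, 0], "jaw": 6.5},
  {"offset": [-0.05, -16.8, 0], "delta_rot": [0, 0, 0], "jaw": 6.5},
  {"offset": [-0.05, -16.8, 0], "delta_rot": [0, 0, 0], "jaw": 6.5},
])

```text
time: 13.07
position: [0.6567, -0.0189, 0.1121]
tool_rot: [-0.638, 0.77, 0.002, -0.001]
ft_force: [-0.7, -0.4, 0.2]
grip_width: 0.0651
```

Run:
```python
from h import *
o=get_obs()
print(o["position"],lane(o["position"]),o["ft_force"],move([.6603,-.0193,.032],YAW))
cv2.imwrite("pics/w6.png",camera("wrist")[:,:,::-1])
```

```text
[ 0.65666172 -0.01887916  0.11206971] [215.4   0.7] [-0.67954189 -0.44853792  0.15067368] (array([-0.03, -0.4 ,  8.01]), array([0.26, 0.  , 0.02]))
```

View pics/w6.png

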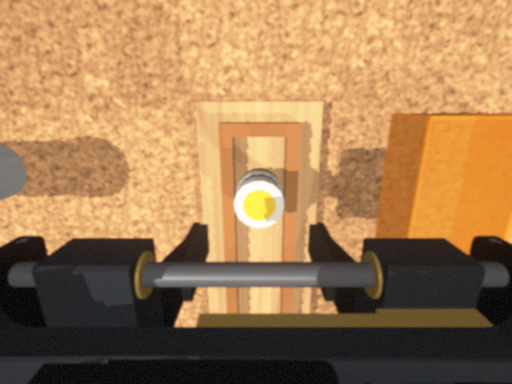

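Old2 at (259,204) is centred. Descending and gripping.

Call:
drive_tool([
  {"offset": [0, -0.3, 3], "delta_rot": [0, 0, 0], "jaw": 6.5},
  {"offset": [0, -0.3, 6], "delta_rot": [0, 0, 0], "jaw": 6.5},
  {"offset": [0, -0.3, 7.6], "delta_rot": [0, 0, 0], "jaw": 6.5},
  {"offset": [0, -0.3, 7.9], "delta_rot": [0, 0, 0], "jaw": 6.5},
  {"offset": [0, -0.3, 7.9], "delta_rot": [0, 0, 0], "jaw": 6.5},
  {"offset": [0, -0.3, 7.9], "delta_rot": [0, 0, 0], "jaw": 3.5},
  {"offset": [0, -0.3, 7.9], "delta_rot": [0, 0, 0], "jaw": 3.5},
  {"offset": [0, -0.3, 7.9], "delta_rot": [0, 0, 0], "jaw": 3.5},
], squeeze=15)

```text
time: 13.78
position: [0.6632, -0.0202, 0.0358]
tool_rot: [-0.638, 0.77, -0.001, 0.001]
ft_force: [0.3, -0.4, -0.1]
grip_width: 0.052
```

Call:
drive_tool([
  {"offset": [0, 0, 0], "delta_rot": [0, 0, 0], "jaw": 3.5},
  {"offset": [0, 0, 0], "delta_rot": [0, 0, 0], "jaw": 3.5},
  {"offset": [0, 0, 0], "delta_rot": [0, 0, 0], "jaw": 3.5},
  {"offset": [0, 0, -0.3], "delta_rot": [0, 0, 0], "jaw": 3.5},
  {"offset": [0, 0, -0.6], "delta_rot": [0, 0, 0], "jaw": 3.5},
  {"offset": [0, 0, -0.8], "delta_rot": [0, 0, 0], "jaw": 3.5},
  {"offset": [0, 0, -0.8], "delta_rot": [0, 0, 0], "jaw": 3.5},
  {"offset": [0, 0, -0.8], "delta_rot": [0, 0, 0], "jaw": 3.5},
])

```text
time: 14.45
position: [0.6621, -0.0201, 0.042]
tool_rot: [-0.638, 0.77, -0.0, -0.0]
ft_force: [0.4, 0.1, -0.6]
grip_width: 0.0416
```

Run:
```python
from h import *
o=get_obs()
print(o["position"],lane(o["position"]),o["ft_force"],move([*slot(1),.033],YAW))
```

```text
[ 0.66209471 -0.02005774  0.04201858] [221.    0.5] [ 0.41411972  0.08567277 -0.62512244] (array([ 0.05, 15.8 ,  0.9 ]), array([-0.  , -0.  ,  0.01]))
```

Call:
drive_tool([
  {"offset": [0.05, 2.5, 0], "delta_rot": [0, 0, 0], "jaw": 3.5},
  {"offset": [0.05, 5, 0], "delta_rot": [0, 0, 0], "jaw": 3.5},
  {"offset": [0.05, 8, 0], "delta_rot": [0, 0, 0], "jaw": 3.5},
  {"offset": [0.05, 11, 0], "delta_rot": [0, 0, 0], "jaw": 3.5},
  {"offset": [0.05, 13.5, 0], "delta_rot": [0, 0, 0], "jaw": 3.5},
  {"offset": [0.05, 14.7, 0], "delta_rot": [0, 0, 0], "jaw": 3.5},
  {"offset": [0.05, 15, 0], "delta_rot": [0, 0, 0], "jaw": 3.5},
  {"offset": [0.05, 15, 0.4], "delta_rot": [0, 0, 0], "jaw": 3.5},
])

```text
time: 15.12
position: [0.5147, 0.0073, 0.0385]
tool_rot: [-0.638, 0.77, -0.0, 0.0]
ft_force: [-0.2, -0.2, -0.1]
grip_width: 0.0419
```

Call:
drive_tool([
  {"offset": [0, 0, 0.2], "delta_rot": [0, 0, 0], "jaw": 3.5},
  {"offset": [0, 0, 0.3], "delta_rot": [0, 0, 0], "jaw": 3.5},
  {"offset": [0, 0, 0.3], "delta_rot": [0, 0, 0], "jaw": 3.5},
  {"offset": [0, 0.2, 0.3], "delta_rot": [0, 0, 0], "jaw": 3.5},
  {"offset": [0, 0.4, 0.3], "delta_rot": [0, 0, 0], "jaw": 3.5},
  {"offset": [0, 0.6, 0.3], "delta_rot": [0, 0, 0], "jaw": 3.5},
  {"offset": [0, 0.6, 0.3], "delta_rot": [0, 0, 0], "jaw": 3.5},
  {"offset": [0, 0.6, 0.3], "delta_rot": [0, 0, 0], "jaw": 3.5},
])

```text
time: 15.78
position: [0.5096, 0.0082, 0.0352]
tool_rot: [-0.638, 0.77, -0.001, 0.001]
ft_force: [2.3, -0.0, 1.4]
grip_width: 0.0418
```

Run:
```python
from h import *
o=get_obs()
print(o["position"],lane(o["position"]),o["ft_force"])
```

```text
[0.50958638 0.00815452 0.03516379] [65.9 -0.1] [ 2.34832546 -0.01260776  1.38938732]
```

Contact at 65.9 mm with 2.3 N, so it's seated. Releasing and looking at the new pots.

Call:
drive_tool([
  {"offset": [0, 0, 0], "delta_rot": [0, 0, 0], "jaw": 6.5},
  {"offset": [0, 0, 0], "delta_rot": [0, 0, 0], "jaw": 6.5},
  {"offset": [0, 0, 0], "delta_rot": [0, 0, 0], "jaw": 6.5},
  {"offset": [0, 0, 0], "delta_rot": [0, 0, 0], "jaw": 6.5},
  {"offset": [0, 0, -4], "delta_rot": [0, 0, 0], "jaw": 6.5},
  {"offset": [0, 0, -8], "delta_rot": [0, 0, 0], "jaw": 6.5},
  {"offset": [0, 0, -12], "delta_rot": [0, 0, 0], "jaw": 6.5},
  {"offset": [0, 0, -16], "delta_rot": [0, 0, 0], "jaw": 6.5},
])

```text
time: 16.45
position: [0.5075, 0.0086, 0.196]
tool_rot: [-0.638, 0.77, 0.001, -0.001]
ft_force: [0.8, -0.2, 0.7]
grip_width: 0.0643
```

Run:
```python
from h import *
o=get_obs()
print(o["position"],o["q"],[move([.477,.248,.19],np.radians(a)) for a in(30,)])
```

```text
[0.50753991 0.00863238 0.19598178] [-2.03471669e-01  4.08778204e-01  1.75039230e+00  5.18179737e-05
  9.85383294e-01  1.55390653e+00] [(array([-22.95,   7.44,   0.62]), array([ 0.16, -0.07, 49.31]))]
```

Run:
```python
from h import *
print(move([.477,.248,.20],np.radians(117)))
```

```text
(array([-22.95,   7.44,  -0.38]), array([  0.16,   0.06, -37.69]))
```

Call:
drive_tool([
  {"offset": [-22.9, 7.4, 0], "delta_rot": [0, 0, -37.7], "jaw": 6.5},
  {"offset": [-22.9, 7.4, 0], "delta_rot": [0, 0, -37.7], "jaw": 6.5},
  {"offset": [-22.9, 7.4, 0], "delta_rot": [0, 0, -37.7], "jaw": 6.5},
  {"offset": [-22.9, 7.4, 0], "delta_rot": [0, 0, -37.7], "jaw": 6.5},
  {"offset": [-22.9, 7.4, 0], "delta_rot": [0, 0, -37.7], "jaw": 6.5},
  {"offset": [-22.9, 7.4, 0], "delta_rot": [0, 0, -37.7], "jaw": 6.5},
  {"offset": [-22.9, 7.4, 0], "delta_rot": [0, 0, -37.7], "jaw": 6.5},
  {"offset": [-22.9, 7.4, 0], "delta_rot": [0, 0, -37.7], "jaw": 6.5},
])

```text
time: 17.12
position: [0.4772, 0.2486, 0.1946]
tool_rot: [0.854, -0.521, -0.0, 0.001]
ft_force: [-0.1, -0.8, 0.8]
grip_width: 0.0647
```

Run:
```python
from h import *
o=get_obs()
w=camera("wrist")[:,:,::-1];t=camera("top")[:,:,::-1]
cv2.imwrite("pics/w7.png",w);cv2.imwrite("pics/t7.png",t)
for n,im in(("wrist",w),("top",t)):
    hsv=cv2.cvtColor(np.ascontiguousarray(im),cv2.COLOR_BGR2HSV);m=cv2.inRange(hsv,(105,140,120),(118,255,255))
    k,l,s,c=cv2.connectedComponentsWithStats(m)
    for i in range(1,k):
        if s[i][4]>20:print(n,s[i],c[i].round(1),back(n,c[i],.05,o).round(4))
print(o["position"],move([.477,.248,.20],np.radians(117)))
```

```text
wrist [224  51  23  26 470] [235.2  63.8] [0.5753 0.3264 0.05  ]
wrist [176 123  23  24 420] [187.2 134.3] [0.4878 0.3425 0.05  ]
wrist [315 124  23  24 418] [325.5 135.5] [0.5557 0.2072 0.05  ]
wrist [249 170  20  20 314] [258.6 179.6] [0.4778 0.2496 0.05  ]
top [103 184   8   8  49] [106.2 187.1] [0.5762 0.3263 0.05  ]
top [149 191   9   9  69] [153. 195.] [0.5568 0.2073 0.05  ]
[0.47720662 0.24856916 0.19461313] (array([-0.18,  0.02, -0.53]), array([ 0.08, -0.02,  0.  ]))
```

View pics/w7.png

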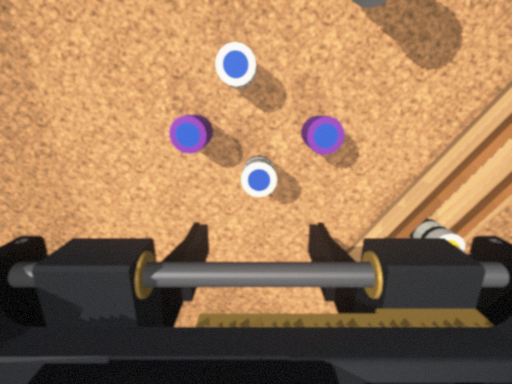

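View pics/t7.png

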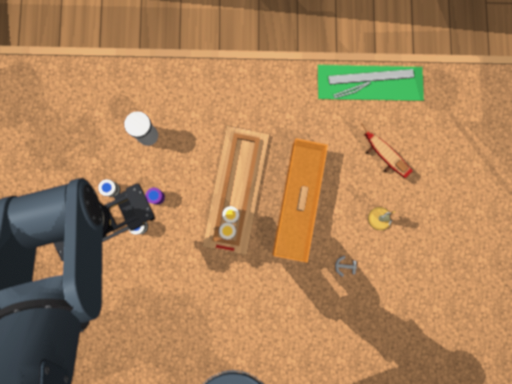

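Wrist view: target b (white cap, blue dot) is at (259,180), pot a at (235,64), purple decoys at (187,134) and (325,135). In the top view the old pots stand together at the red end. I'll take b first.

Call:
drive_tool([
  {"offset": [-0.05, -0.1, 4], "delta_rot": [0, 0, 0], "jaw": 6.5},
  {"offset": [-0.05, -0.1, 8], "delta_rot": [0, 0, 0], "jaw": 6.5},
  {"offset": [-0.05, -0.1, 11], "delta_rot": [0, 0, 0], "jaw": 6.5},
  {"offset": [-0.05, -0.1, 14], "delta_rot": [0, 0, 0], "jaw": 6.5},
  {"offset": [-0.05, -0.1, 16], "delta_rot": [0, 0, 0], "jaw": 6.5},
  {"offset": [-0.05, -0.1, 17], "delta_rot": [0, 0, 0], "jaw": 6.5},
  {"offset": [-0.05, -0.1, 17.2], "delta_rot": [0, 0, 0], "jaw": 6.5},
  {"offset": [-0.05, -0.1, 17.2], "delta_rot": [0, 0, 0], "jaw": 6.5},
])

```text
time: 17.88
position: [0.4795, 0.247, 0.0229]
tool_rot: [0.852, -0.523, -0.0, 0.0]
ft_force: [0.1, 0.6, 1.1]
grip_width: 0.0654
```

Call:
drive_tool([
  {"offset": [0, 0, 0], "delta_rot": [0, 0, 0], "jaw": 3.5},
  {"offset": [0, 0, 0], "delta_rot": [0, 0, 0], "jaw": 3.5},
  {"offset": [0, 0, 0], "delta_rot": [0, 0, 0], "jaw": 3.5},
  {"offset": [0, 0, 0], "delta_rot": [0, 0, 0], "jaw": 3.5},
  {"offset": [0, 0, 0], "delta_rot": [0, 0, 0], "jaw": 3.5},
  {"offset": [0, 0, 0], "delta_rot": [0, 0, 0], "jaw": 3.5},
  {"offset": [0, 0, 0], "delta_rot": [0, 0, 0], "jaw": 3.5},
  {"offset": [0, 0, 0], "delta_rot": [0, 0, 0], "jaw": 3.5},
], squeeze=15)

```text
time: 18.55
position: [0.4796, 0.2483, 0.0239]
tool_rot: [0.853, -0.522, 0.001, -0.001]
ft_force: [-0.4, 0.0, 6.2]
grip_width: 0.0414
```

Call:
drive_tool([
  {"offset": [0, 0, -2], "delta_rot": [0, 0, 0], "jaw": 3.5},
  {"offset": [0, 0, -5], "delta_rot": [0, 0, 0], "jaw": 3.5},
  {"offset": [0, 0, -8], "delta_rot": [0, 0, 0], "jaw": 3.5},
  {"offset": [0, 0, -11], "delta_rot": [0, 0, 0], "jaw": 3.5},
  {"offset": [0, 0, -13], "delta_rot": [0, 0, 0], "jaw": 3.5},
  {"offset": [0, 0, -13], "delta_rot": [0, 0, 0], "jaw": 3.5},
  {"offset": [0, 0, -13], "delta_rot": [0, 0, 0], "jaw": 3.5},
  {"offset": [0, 0, -13], "delta_rot": [0, 0, 0], "jaw": 3.5},
])

```text
time: 19.22
position: [0.4781, 0.2478, 0.1521]
tool_rot: [0.853, -0.522, -0.001, 0.001]
ft_force: [1.1, -0.8, -0.5]
grip_width: 0.0415
```

Run:
```python
from h import *
o=get_obs()
t=LC+U*(-.135+.1076+.008)
print(t,o["position"],o["ft_force"],move([*t,.15],YAW))
cv2.imwrite("pics/w8.png",camera("wrist")[:,:,::-1])
```

```text
[ 0.55843731 -0.00099807] [0.47810248 0.24782382 0.15213758] [ 1.08469838 -0.84512892 -0.53840109] (array([25.82,  4.15,  0.21]), array([ 1.200e-01, -2.000e-02,  3.772e+01]))
```

View pics/w8.png

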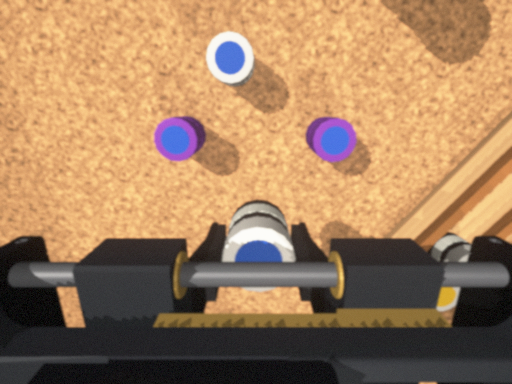

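Pot b is held and upright, so I'll carry it over its slot.

Call:
drive_tool([
  {"offset": [25.8, 4.2, 0.2], "delta_rot": [0, 0, 37.7], "jaw": 3.5},
  {"offset": [25.8, 4.2, 0.2], "delta_rot": [0, 0, 37.7], "jaw": 3.5},
  {"offset": [25.8, 4.2, 0.2], "delta_rot": [0, 0, 37.7], "jaw": 3.5},
  {"offset": [25.8, 4.2, 0.2], "delta_rot": [0, 0, 37.7], "jaw": 3.5},
  {"offset": [25.8, 4.2, 0.2], "delta_rot": [0, 0, 37.7], "jaw": 3.5},
  {"offset": [25.8, 4.2, 0.2], "delta_rot": [0, 0, 37.7], "jaw": 3.5},
  {"offset": [25.8, 4.2, 0.2], "delta_rot": [0, 0, 37.7], "jaw": 3.5},
  {"offset": [25.8, 4.2, 0.2], "delta_rot": [0, 0, 37.7], "jaw": 3.5},
])

```text
time: 19.93
position: [0.5596, -0.0044, 0.1493]
tool_rot: [-0.636, 0.771, 0.0, -0.001]
ft_force: [-0.4, -0.2, -1.2]
grip_width: 0.0416
```

Call:
drive_tool([
  {"offset": [0, 0, 0], "delta_rot": [0, 0, 0], "jaw": 3.5},
  {"offset": [0, 0, 0], "delta_rot": [0, 0, 0], "jaw": 3.5},
  {"offset": [0, 0, 0], "delta_rot": [0, 0, 0], "jaw": 3.5},
  {"offset": [0, 0, 0], "delta_rot": [0, 0, 0], "jaw": 3.5},
  {"offset": [0, 0, 0], "delta_rot": [0, 0, 0], "jaw": 3.5},
  {"offset": [0, 0, 0], "delta_rot": [0, 0, 0], "jaw": 3.5},
  {"offset": [0, 0, 0], "delta_rot": [0, 0, 0], "jaw": 3.5},
  {"offset": [0, 0, 0], "delta_rot": [0, 0, 0], "jaw": 3.5},
])

```text
time: 20.6
position: [0.5589, -0.0005, 0.1511]
tool_rot: [-0.638, 0.77, -0.0, 0.0]
ft_force: [-0.3, 0.7, -1.5]
grip_width: 0.0414
```

Run:
```python
from h import *
o=get_obs()
t=LC+U*(-.135+.1076+.008)
print(t,o["position"],lane(o["position"]),o["ft_force"],move([*t,.06],YAW))
cv2.imwrite("pics/w9.png",camera("wrist")[:,:,::-1])
```

```text
[ 0.55843731 -0.00099807] [ 5.58883038e-01 -5.43399596e-04  1.51149396e-01] [116.    0.5] [-0.292397    0.73525343 -1.48533596] (array([0.05, 0.04, 9.11]), array([-0.01,  0.  ,  0.05]))
```

View pics/w9.png

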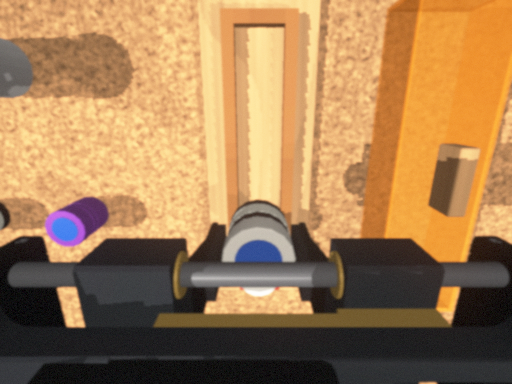

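Pot b is aligned over the lane. I'll lower it 8 mm behind its slot, then slide it forward to contact.

Call:
drive_tool([
  {"offset": [0.05, 0, 3], "delta_rot": [0, 0, 0], "jaw": 3.5},
  {"offset": [0.05, 0, 6], "delta_rot": [0, 0, 0], "jaw": 3.5},
  {"offset": [0.05, 0, 8], "delta_rot": [0, 0, 0], "jaw": 3.5},
  {"offset": [0.05, 0, 9.5], "delta_rot": [0, 0, 0], "jaw": 3.5},
  {"offset": [0.05, 0, 10.5], "delta_rot": [0, 0, 0], "jaw": 3.5},
  {"offset": [0.05, 0, 11.2], "delta_rot": [0, 0, 0], "jaw": 3.5},
  {"offset": [0.05, 0, 11.2], "delta_rot": [0, 0, 0], "jaw": 3.5},
  {"offset": [0.05, 0, 11.2], "delta_rot": [0, 0, 0], "jaw": 3.5},
])

```text
time: 21.32
position: [0.5591, -0.0015, 0.0392]
tool_rot: [-0.638, 0.77, -0.0, 0.0]
ft_force: [-0.1, 0.1, -0.8]
grip_width: 0.0415
```

Run:
```python
from h import *
o=get_obs()
print(o["position"],lane(o["position"]),o["ft_force"])
```

```text
[ 0.55913988 -0.0014669   0.03924959] [116.4  -0.3] [-0.08540907  0.08907772 -0.8041417 ]
```

Call:
drive_tool([
  {"offset": [0, 0, 0.2], "delta_rot": [0, 0, 0], "jaw": 3.5},
  {"offset": [0, 0, 0.35], "delta_rot": [0, 0, 0], "jaw": 3.5},
  {"offset": [0, 0.2, 0.35], "delta_rot": [0, 0, 0], "jaw": 3.5},
  {"offset": [0, 0.4, 0.35], "delta_rot": [0, 0, 0], "jaw": 3.5},
  {"offset": [0, 0.6, 0.35], "delta_rot": [0, 0, 0], "jaw": 3.5},
  {"offset": [0, 0.7, 0.35], "delta_rot": [0, 0, 0], "jaw": 3.5},
  {"offset": [0, 0.7, 0.35], "delta_rot": [0, 0, 0], "jaw": 3.5},
  {"offset": [0, 0.7, 0.35], "delta_rot": [0, 0, 0], "jaw": 3.5},
])

```text
time: 21.98
position: [0.5519, -0.0001, 0.0359]
tool_rot: [-0.638, 0.77, -0.0, 0.0]
ft_force: [-1.1, 0.7, 3.1]
grip_width: 0.0414
```

Call:
drive_tool([
  {"offset": [0, 0.1, 0], "delta_rot": [0, 0, 0], "jaw": 3.5},
  {"offset": [0, 0.2, 0], "delta_rot": [0, 0, 0], "jaw": 3.5},
  {"offset": [0, 0.3, 0], "delta_rot": [0, 0, 0], "jaw": 3.5},
  {"offset": [0, 0.3, 0], "delta_rot": [0, 0, 0], "jaw": 3.5},
  {"offset": [0, 0.3, 0], "delta_rot": [0, 0, 0], "jaw": 3.5},
  {"offset": [0, 0.3, 0], "delta_rot": [0, 0, 0], "jaw": 3.5},
  {"offset": [0, 0.3, 0], "delta_rot": [0, 0, 0], "jaw": 3.5},
  {"offset": [0, 0.3, 0], "delta_rot": [0, 0, 0], "jaw": 3.5},
])

```text
time: 22.65
position: [0.5502, 0.0002, 0.0359]
tool_rot: [-0.638, 0.77, -0.001, 0.001]
ft_force: [3.5, -0.2, 5.9]
grip_width: 0.0414
```

Run:
```python
from h import *
o=get_obs()
print(o["position"],lane(o["position"]),o["ft_force"])
```

```text
[5.50156979e-01 1.87884785e-04 3.59347725e-02] [107.2  -0.4] [ 3.48913689 -0.15589246  5.93054413]
```

Contact at 107.2 mm, where I expected about 107.6, with 3.5 N. Releasing and fetching pot a.

Call:
drive_tool([
  {"offset": [0, 0, 0], "delta_rot": [0, 0, 0], "jaw": 6.5},
  {"offset": [0, 0, 0], "delta_rot": [0, 0, 0], "jaw": 6.5},
  {"offset": [0, 0, 0], "delta_rot": [0, 0, 0], "jaw": 6.5},
  {"offset": [0, 0, 0], "delta_rot": [0, 0, 0], "jaw": 6.5},
  {"offset": [0, 0, -4], "delta_rot": [0, 0, 0], "jaw": 6.5},
  {"offset": [0, 0, -8], "delta_rot": [0, 0, 0], "jaw": 6.5},
  {"offset": [0, 0, -12], "delta_rot": [0, 0, 0], "jaw": 6.5},
  {"offset": [0, 0, -16], "delta_rot": [0, 0, 0], "jaw": 6.5},
])

```text
time: 23.32
position: [0.5474, 0.0008, 0.1961]
tool_rot: [-0.638, 0.77, 0.002, -0.001]
ft_force: [0.5, -0.4, 0.3]
grip_width: 0.0646
```

Run:
```python
from h import *
print(get_obs()["position"],move([.5757,.3264,.20],np.radians(117)))
```

```text
[0.54743328 0.00081806 0.1961103 ] (array([-32.52,   3.26,  -0.37]), array([  0.22,   0.08, -37.68]))
```

Call:
drive_tool([
  {"offset": [-32.5, 3.3, -0.4], "delta_rot": [0, 0, -37.7], "jaw": 6.5},
  {"offset": [-32.5, 3.3, -0.4], "delta_rot": [0, 0, -37.7], "jaw": 6.5},
  {"offset": [-32.5, 3.3, -0.4], "delta_rot": [0, 0, -37.7], "jaw": 6.5},
  {"offset": [-32.5, 3.3, -0.4], "delta_rot": [0, 0, -37.7], "jaw": 6.5},
  {"offset": [-32.5, 3.3, -0.4], "delta_rot": [0, 0, -37.7], "jaw": 6.5},
  {"offset": [-32.5, 3.3, -0.4], "delta_rot": [0, 0, -37.7], "jaw": 6.5},
  {"offset": [-32.5, 3.3, -0.4], "delta_rot": [0, 0, -37.7], "jaw": 6.5},
  {"offset": [-32.5, 3.3, -0.4], "delta_rot": [0, 0, -37.7], "jaw": 6.5},
])

```text
time: 23.98
position: [0.5754, 0.3286, 0.1987]
tool_rot: [0.853, -0.522, -0.001, 0.001]
ft_force: [0.2, -1.0, 0.1]
grip_width: 0.0648
```

Call:
drive_tool([
  {"offset": [0, 0, 0], "delta_rot": [0, 0, 0], "jaw": 6.5},
  {"offset": [0, 0, 0], "delta_rot": [0, 0, 0], "jaw": 6.5},
  {"offset": [0, 0, 0], "delta_rot": [0, 0, 0], "jaw": 6.5},
  {"offset": [0, 0, 0], "delta_rot": [0, 0, 0], "jaw": 6.5},
  {"offset": [0, 0, 0], "delta_rot": [0, 0, 0], "jaw": 6.5},
  {"offset": [0, 0, 0], "delta_rot": [0, 0, 0], "jaw": 6.5},
  {"offset": [0, 0, 0], "delta_rot": [0, 0, 0], "jaw": 6.5},
  {"offset": [0, 0, 0], "delta_rot": [0, 0, 0], "jaw": 6.5},
])

```text
time: 24.65
position: [0.577, 0.3252, 0.1997]
tool_rot: [0.852, -0.523, -0.0, 0.0]
ft_force: [0.5, -0.5, 0.1]
grip_width: 0.0647
```

```bash
cat > look.py <<'E'
from h import *
import sys
o=get_obs()
w=np.ascontiguousarray(camera("wrist")[:,:,::-1]);cv2.imwrite(sys.argv[1],w)
hsv=cv2.cvtColor(w,cv2.COLOR_BGR2HSV);m=cv2.inRange(hsv,(105,140,120),(118,255,255))
k,l,s,c=cv2.connectedComponentsWithStats(m)
for i in range(1,k):
    if s[i][4]>20:print(s[i],c[i].round(1),back("wrist",c[i],.05,o).round(4))
print(o["position"])
E
python3 look.py pics/w10.png; python3 -c "
from h import *
cv2.imwrite('pics/t10.png',camera('top')[:,:,::-1]);print(move([.5757,.3264,.022],np.radians(117)))"
```

```text
[248 171  19  19 297] [257.1 180.1] [0.5753 0.3269 0.05  ]
[208 226  17  19 255] [215.  235.3] [0.4882 0.3417 0.05  ]
[328 227  18  18 222] [337.2 234.4] [0.5581 0.2066 0.05  ]
[0.57704386 0.32515074 0.19966196]
(array([-0.14,  0.07, 17.76]), array([-0.01,  0.  , -0.03]))
```

View pics/w10.png

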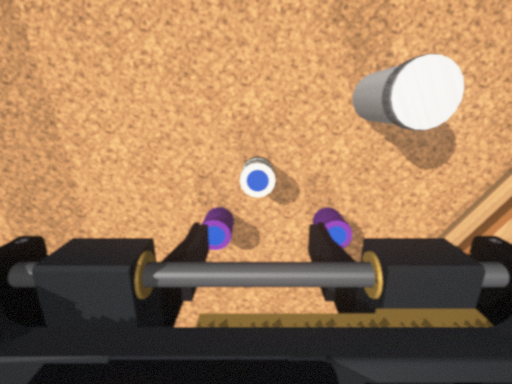

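View pics/t10.png

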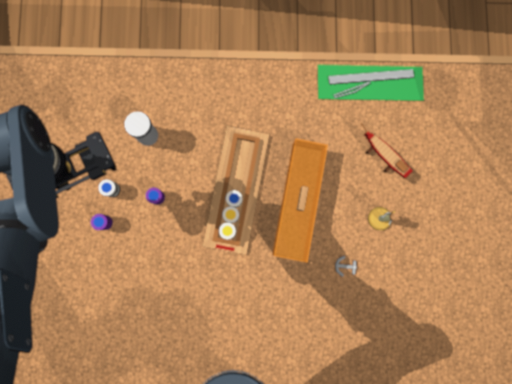

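Pot a at (257,180) is where expected and clear of the decoys and canister. Descending.

Call:
drive_tool([
  {"offset": [-0.15, 0.05, 4], "delta_rot": [0, 0, 0], "jaw": 6.5},
  {"offset": [-0.15, 0.05, 8], "delta_rot": [0, 0, 0], "jaw": 6.5},
  {"offset": [-0.15, 0.05, 11], "delta_rot": [0, 0, 0], "jaw": 6.5},
  {"offset": [-0.15, 0.05, 14], "delta_rot": [0, 0, 0], "jaw": 6.5},
  {"offset": [-0.15, 0.05, 16], "delta_rot": [0, 0, 0], "jaw": 6.5},
  {"offset": [-0.15, 0.05, 17.2], "delta_rot": [0, 0, 0], "jaw": 6.5},
  {"offset": [-0.15, 0.05, 17.6], "delta_rot": [0, 0, 0], "jaw": 6.5},
  {"offset": [-0.15, 0.05, 17.6], "delta_rot": [0, 0, 0], "jaw": 6.5},
])

```text
time: 25.42
position: [0.5755, 0.327, 0.0228]
tool_rot: [0.853, -0.522, -0.0, 0.0]
ft_force: [0.2, -0.1, 0.4]
grip_width: 0.0649
```

Call:
drive_tool([
  {"offset": [0, 0, 0], "delta_rot": [0, 0, 0], "jaw": 3.5},
  {"offset": [0, 0, 0], "delta_rot": [0, 0, 0], "jaw": 3.5},
  {"offset": [0, 0, 0], "delta_rot": [0, 0, 0], "jaw": 3.5},
  {"offset": [0, 0, 0], "delta_rot": [0, 0, 0], "jaw": 3.5},
  {"offset": [0, 0, 0], "delta_rot": [0, 0, 0], "jaw": 3.5},
  {"offset": [0, 0, 0], "delta_rot": [0, 0, 0], "jaw": 3.5},
  {"offset": [0, 0, 0], "delta_rot": [0, 0, 0], "jaw": 3.5},
  {"offset": [0, 0, 0], "delta_rot": [0, 0, 0], "jaw": 3.5},
], squeeze=15)

```text
time: 26.08
position: [0.5764, 0.3273, 0.0247]
tool_rot: [0.853, -0.522, 0.001, -0.001]
ft_force: [0.0, -0.5, 6.5]
grip_width: 0.0417
```

Call:
drive_tool([
  {"offset": [0, 0, -2], "delta_rot": [0, 0, 0], "jaw": 3.5},
  {"offset": [0, 0, -5], "delta_rot": [0, 0, 0], "jaw": 3.5},
  {"offset": [0, 0, -8], "delta_rot": [0, 0, 0], "jaw": 3.5},
  {"offset": [0, 0, -11], "delta_rot": [0, 0, 0], "jaw": 3.5},
  {"offset": [0, 0, -13], "delta_rot": [0, 0, 0], "jaw": 3.5},
  {"offset": [0, 0, -13], "delta_rot": [0, 0, 0], "jaw": 3.5},
  {"offset": [0, 0, -13], "delta_rot": [0, 0, 0], "jaw": 3.5},
  {"offset": [0, 0, -13], "delta_rot": [0, 0, 0], "jaw": 3.5},
])

```text
time: 26.75
position: [0.5744, 0.3266, 0.152]
tool_rot: [0.853, -0.522, -0.001, 0.001]
ft_force: [-0.2, 0.5, -0.8]
grip_width: 0.0418
```

Run:
```python
from h import *
o=get_obs()
t=LC+U*(-.135+.1496+.008)
print(t,o["position"],o["ft_force"],move([*t,.15],YAW))
```

```text
[ 0.59970705 -0.00879607] [0.57441822 0.32661308 0.15196516] [-0.21332398  0.47281829 -0.75591012] (array([31.03, 12.98,  0.22]), array([ 0.18, -0.04, 37.71]))
```

Call:
drive_tool([
  {"offset": [31, 13, 0.2], "delta_rot": [0, 0, 37.7], "jaw": 3.5},
  {"offset": [31, 13, 0.2], "delta_rot": [0, 0, 37.7], "jaw": 3.5},
  {"offset": [31, 13, 0.2], "delta_rot": [0, 0, 37.7], "jaw": 3.5},
  {"offset": [31, 13, 0.2], "delta_rot": [0, 0, 37.7], "jaw": 3.5},
  {"offset": [31, 13, 0.2], "delta_rot": [0, 0, 37.7], "jaw": 3.5},
  {"offset": [31, 13, 0.2], "delta_rot": [0, 0, 37.7], "jaw": 3.5},
  {"offset": [31, 13, 0.2], "delta_rot": [0, 0, 37.7], "jaw": 3.5},
  {"offset": [31, 13, 0.2], "delta_rot": [0, 0, 37.7], "jaw": 3.5},
])

```text
time: 27.42
position: [0.5986, -0.007, 0.149]
tool_rot: [-0.638, 0.77, 0.002, -0.002]
ft_force: [0.9, -0.9, -0.9]
grip_width: 0.0412
```

Call:
drive_tool([
  {"offset": [0, 0, 0], "delta_rot": [0, 0, 0], "jaw": 3.5},
  {"offset": [0, 0, 0], "delta_rot": [0, 0, 0], "jaw": 3.5},
  {"offset": [0, 0, 0], "delta_rot": [0, 0, 0], "jaw": 3.5},
  {"offset": [0, 0, 0], "delta_rot": [0, 0, 0], "jaw": 3.5},
  {"offset": [0, 0, 0], "delta_rot": [0, 0, 0], "jaw": 3.5},
  {"offset": [0, 0, 0], "delta_rot": [0, 0, 0], "jaw": 3.5},
  {"offset": [0, 0, 0], "delta_rot": [0, 0, 0], "jaw": 3.5},
  {"offset": [0, 0, 0], "delta_rot": [0, 0, 0], "jaw": 3.5},
])

```text
time: 28.08
position: [0.6004, -0.0044, 0.1516]
tool_rot: [-0.639, 0.769, -0.0, 0.0]
ft_force: [-0.1, -0.6, -1.0]
grip_width: 0.0416
```

Run:
```python
from h import *
o=get_obs()
t=LC+U*(-.135+.1496+.008)
print(o["position"],lane(o["position"]),o["ft_force"],move([*t,.04],YAW))
cv2.imwrite("pics/w11.png",camera("wrist")[:,:,::-1])
```

```text
[ 0.60043364 -0.00438014  0.15162756] [157.5   4.5] [-0.09663978 -0.64770107 -0.96279107] (array([ 4.500e-01, -1.000e-02,  1.116e+01]), array([-0.01,  0.  ,  0.1 ]))
```

View pics/w11.png

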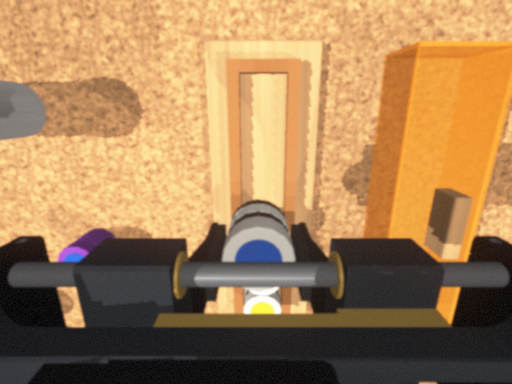

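Pot a sits 4.5 mm left of the lane's axis; the picture agrees, with the lane centre at column 264. I'll correct and lower.

Call:
drive_tool([
  {"offset": [0.45, 0, 2], "delta_rot": [0, 0, 0], "jaw": 3.5},
  {"offset": [0.45, 0, 4], "delta_rot": [0, 0, 0], "jaw": 3.5},
  {"offset": [0.45, 0, 6], "delta_rot": [0, 0, 0], "jaw": 3.5},
  {"offset": [0.45, 0, 7], "delta_rot": [0, 0, 0], "jaw": 3.5},
  {"offset": [0.45, 0, 7], "delta_rot": [0, 0, 0], "jaw": 3.5},
  {"offset": [0.45, 0, 7], "delta_rot": [0, 0, 0], "jaw": 3.5},
  {"offset": [0.45, 0, 7], "delta_rot": [0, 0, 0], "jaw": 3.5},
  {"offset": [0.45, 0, 7], "delta_rot": [0, 0, 0], "jaw": 3.5},
])

```text
time: 28.8
position: [0.6007, -0.0099, 0.0829]
tool_rot: [-0.638, 0.77, -0.001, 0.001]
ft_force: [0.2, 0.5, -0.5]
grip_width: 0.0415
```

Run:
```python
from h import *
o=get_obs()
t=LC+U*(-.135+.1496+.008)
print(o["position"],lane(o["position"]),o["ft_force"],move([*t,.04],YAW))
```

```text
[ 0.60074057 -0.00990498  0.08287005] [158.8  -0.9] [ 0.17459525  0.48388708 -0.49029875] (array([-0.09,  0.13,  4.29]), array([-0.16, -0.  ,  0.02]))
```

Call:
drive_tool([
  {"offset": [-0.1, 0, 1.5], "delta_rot": [0, 0, 0], "jaw": 3.5},
  {"offset": [-0.1, 0, 3], "delta_rot": [0, 0, 0], "jaw": 3.5},
  {"offset": [-0.1, 0, 4], "delta_rot": [0, 0, 0], "jaw": 3.5},
  {"offset": [-0.1, 0, 4.4], "delta_rot": [0, 0, 0], "jaw": 3.5},
  {"offset": [-0.1, 0, 4.6], "delta_rot": [0, 0, 0], "jaw": 3.5},
  {"offset": [-0.1, 0, 4.7], "delta_rot": [0, 0, 0], "jaw": 3.5},
  {"offset": [-0.1, 0, 4.7], "delta_rot": [0, 0, 0], "jaw": 3.5},
  {"offset": [-0.1, 0, 4.7], "delta_rot": [0, 0, 0], "jaw": 3.5},
])

```text
time: 29.47
position: [0.5994, -0.0087, 0.0365]
tool_rot: [-0.638, 0.77, 0.0, -0.0]
ft_force: [-4.4, 0.2, 7.5]
grip_width: 0.0411
```

Run:
```python
from h import *
o=get_obs()
print(o["position"],lane(o["position"]),o["ft_force"])
```

```text
[ 0.59943627 -0.00866813  0.03652947] [1.573e+02 1.000e-01] [-4.40404631  0.23196839  7.50255241]
```

Call:
drive_tool([
  {"offset": [0, 0, -0.05], "delta_rot": [0, 0, 0], "jaw": 3.5},
  {"offset": [0, 0.2, -0.05], "delta_rot": [0, 0, 0], "jaw": 3.5},
  {"offset": [0, 0.4, -0.05], "delta_rot": [0, 0, 0], "jaw": 3.5},
  {"offset": [0, 0.6, -0.05], "delta_rot": [0, 0, 0], "jaw": 3.5},
  {"offset": [0, 0.8, -0.05], "delta_rot": [0, 0, 0], "jaw": 3.5},
  {"offset": [0, 0.8, -0.05], "delta_rot": [0, 0, 0], "jaw": 3.5},
  {"offset": [0, 0.8, -0.05], "delta_rot": [0, 0, 0], "jaw": 3.5},
  {"offset": [0, 0.8, -0.05], "delta_rot": [0, 0, 0], "jaw": 3.5},
])

```text
time: 30.13
position: [0.5949, -0.008, 0.0366]
tool_rot: [-0.638, 0.77, -0.003, 0.002]
ft_force: [2.1, -0.9, 6.1]
grip_width: 0.0416
```

Run:
```python
from h import *
o=get_obs()
print(o["position"],lane(o["position"]),o["ft_force"])
```

```text
[ 0.59492207 -0.00801686  0.03658031] [ 1.528e+02 -1.000e-01] [ 2.05799469 -0.91950801  6.09705721]
```

Call:
drive_tool([
  {"offset": [0, 0, -0.1], "delta_rot": [0, 0, 0], "jaw": 3.5},
  {"offset": [0, 0.1, -0.1], "delta_rot": [0, 0, 0], "jaw": 3.5},
  {"offset": [0, 0.2, -0.1], "delta_rot": [0, 0, 0], "jaw": 3.5},
  {"offset": [0, 0.2, -0.1], "delta_rot": [0, 0, 0], "jaw": 3.5},
  {"offset": [0, 0.2, -0.1], "delta_rot": [0, 0, 0], "jaw": 3.5},
  {"offset": [0, 0.2, -0.1], "delta_rot": [0, 0, 0], "jaw": 3.5},
  {"offset": [0, 0.2, -0.1], "delta_rot": [0, 0, 0], "jaw": 3.5},
  {"offset": [0, 0.2, -0.1], "delta_rot": [0, 0, 0], "jaw": 3.5},
])

```text
time: 30.8
position: [0.5917, -0.0073, 0.0365]
tool_rot: [-0.638, 0.77, -0.001, 0.001]
ft_force: [5.4, -0.9, 3.9]
grip_width: 0.0412
```

Run:
```python
from h import *
o=get_obs()
print(o["position"],lane(o["position"]),o["ft_force"])
cv2.imwrite("pics/s12.png",camera("scene")[:,:,::-1][140:290,200:400])
im=cv2.imread("pics/s12.png");cv2.imwrite("pics/s12.png",cv2.resize(im,None,fx=4,fy=4,interpolation=cv2.INTER_CUBIC))
```

```text
[ 0.59167066 -0.00732706  0.03653863] [149.4  -0. ] [ 5.42296787 -0.92081768  3.88480314]
```

View pics/s12.png

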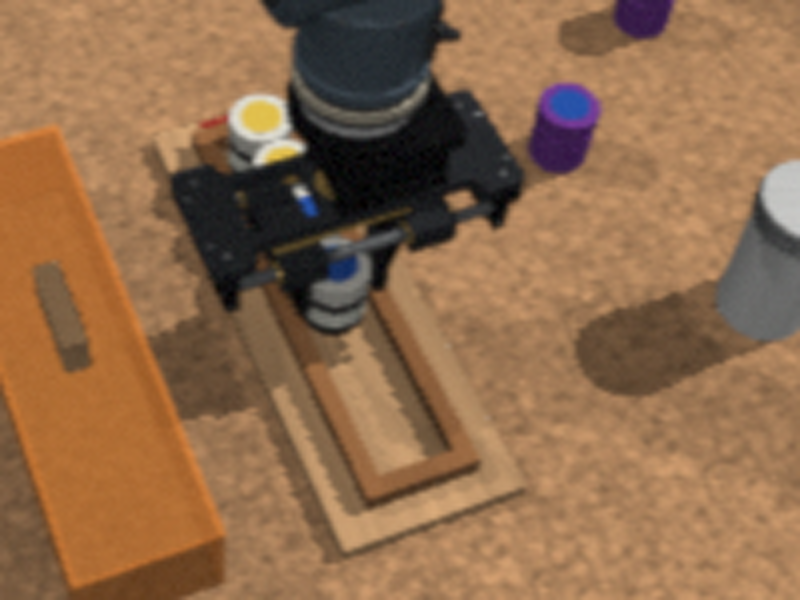

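At 149.4 mm, with 5.4 N, pot a is seated. Releasing and inspecting.

Call:
drive_tool([
  {"offset": [0, 0, 0], "delta_rot": [0, 0, 0], "jaw": 6.5},
  {"offset": [0, 0, 0], "delta_rot": [0, 0, 0], "jaw": 6.5},
  {"offset": [0, 0, 0], "delta_rot": [0, 0, 0], "jaw": 6.5},
  {"offset": [0, 0, 0], "delta_rot": [0, 0, 0], "jaw": 6.5},
  {"offset": [0, 0, -4], "delta_rot": [0, 0, 0], "jaw": 6.5},
  {"offset": [0, 0, -8], "delta_rot": [0, 0, 0], "jaw": 6.5},
  {"offset": [0, 0, -12], "delta_rot": [0, 0, 0], "jaw": 6.5},
  {"offset": [0, 0, -16], "delta_rot": [0, 0, 0], "jaw": 6.5},
])

```text
time: 31.52
position: [0.5883, -0.0065, 0.1965]
tool_rot: [-0.638, 0.77, 0.002, -0.001]
ft_force: [1.6, -0.3, -0.2]
grip_width: 0.0648
```

Call:
drive_tool([
  {"offset": [0, 4, -3], "delta_rot": [0, 0, 0], "jaw": 6.5},
  {"offset": [0, 7, -4], "delta_rot": [0, 0, 0], "jaw": 6.5},
  {"offset": [0, 9, -4], "delta_rot": [0, 0, 0], "jaw": 6.5},
  {"offset": [0, 10, -4], "delta_rot": [0, 0, 0], "jaw": 6.5},
  {"offset": [0, 10, -4], "delta_rot": [0, 0, 0], "jaw": 6.5},
  {"offset": [0, 10, -4], "delta_rot": [0, 0, 0], "jaw": 6.5},
  {"offset": [0, 10, -4], "delta_rot": [0, 0, 0], "jaw": 6.5},
  {"offset": [0, 10, -4], "delta_rot": [0, 0, 0], "jaw": 6.5},
])

```text
time: 32.18
position: [0.4931, 0.0112, 0.2354]
tool_rot: [-0.638, 0.77, 0.0, -0.0]
ft_force: [0.0, -0.2, -0.6]
grip_width: 0.0652
```

Run:
```python
from h import *
o=get_obs();print(o["position"])
w=np.ascontiguousarray(camera("wrist")[:,:,::-1]);cv2.imwrite("pics/w13.png",w)
hsv=cv2.cvtColor(w,cv2.COLOR_BGR2HSV)
for nm,lo,hi in(("y",(24,130,120),(36,255,255)),("b",(105,140,120),(118,255,255))):
    m=cv2.inRange(hsv,lo,hi)
    k,l,s,c=cv2.connectedComponentsWithStats(m)
    for i in range(1,k):
        if s[i][4]>60:print(nm,s[i],c[i].round(1),lane(back("wrist",c[i],.062,o)))
```

```text
[0.49306907 0.01119504 0.23539135]
y [249 154  19  19 291] [258.  162.9] [63.4  1. ]
y [249 187  19  18 258] [258.1 195.1] [21.6  1. ]
b [248  80  21  22 346] [258.   90.4] [147.5   0.9]
b [249 118  19  20 297] [258.3 128. ] [105.5   0.6]
b [ 89 143  19  19 272] [ 97.7 152.4] [ 76.7 196.7]
b [ 12 212  19  17 244] [ 21.1 219.8] [-12.  313.2]
```

View pics/w13.png

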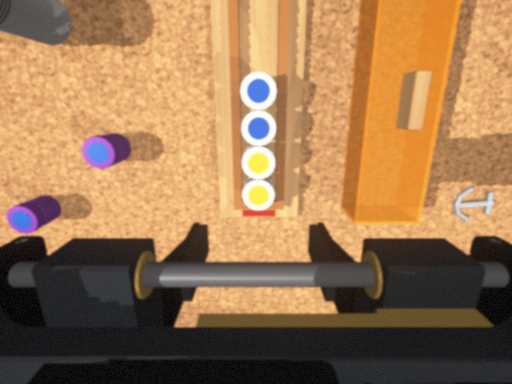

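The wrist view shows the four caps touching in order (yellow, yellow, blue, blue) at lane x = 21.6, 63.4, 105.5 and 147.5 mm. That is 42 mm spacing with no gaps. Now I'll locate the cover, with its bar near (415,100).

Run:
```python
from h import *
print(move([.5464,-.1713,.25],YAW))
```

```text
(array([16.94, -8.65, -1.47]), array([ 0.02, -0.  , -0.  ]))
```

Call:
drive_tool([
  {"offset": [3, -1, -2], "delta_rot": [0, 0, 0], "jaw": 5},
  {"offset": [7, -3, -4], "delta_rot": [0, 0, 0], "jaw": 5},
  {"offset": [11, -5, -4], "delta_rot": [0, 0, 0], "jaw": 5},
  {"offset": [15, -7, -4], "delta_rot": [0, 0, 0], "jaw": 5},
  {"offset": [17, -7, -4], "delta_rot": [0, 0, 0], "jaw": 5},
  {"offset": [17, -7, -4], "delta_rot": [0, 0, 0], "jaw": 5},
  {"offset": [17, -7, -4], "delta_rot": [0, 0, 0], "jaw": 5},
  {"offset": [17, -7, -4], "delta_rot": [0, 0, 0], "jaw": 5},
])

```text
time: 32.9
position: [0.5288, -0.1681, 0.2752]
tool_rot: [-0.638, 0.77, 0.001, -0.0]
ft_force: [-0.3, -0.3, 0.3]
grip_width: 0.0502
```

Run:
```python
from h import *
import json
o=get_obs();print(o["position"])
im=camera("wrist")[:,:,::-1].copy();cv2.imwrite("pics/w14.png",im)
json.dump({k:v.tolist() if hasattr(v,'tolist') else v for k,v in o.items()},open("o14.json","w"))
cv2.imwrite("pics/w14c.png",cv2.resize(im[20:260,200:320],None,fx=2.5,fy=2.5,interpolation=cv2.INTER_CUBIC))
```

```text
[ 0.52877481 -0.16806074  0.27518056]
```

View pics/w14.png

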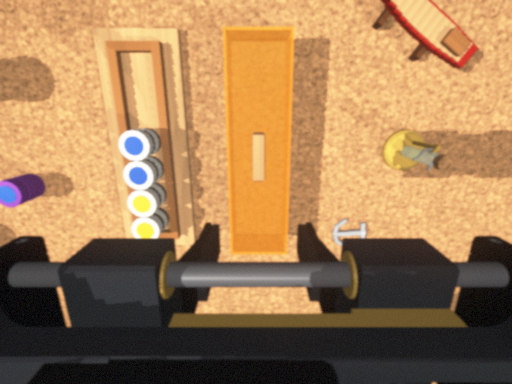

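View pics/w14c.png

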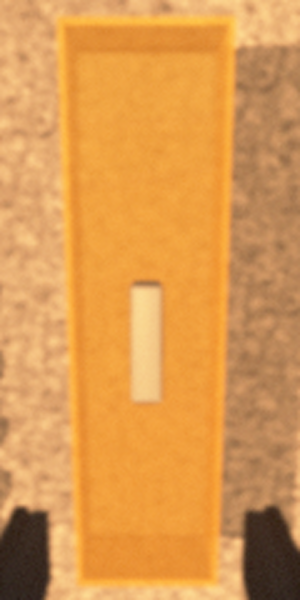

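The cover is standing undisturbed, with its bar at about (258,157).

Run:
```python
from h import *
import json
o=json.load(open("o14.json"))
f=lambda x,y:(x/2.5+200,y/2.5+20)
for pts,z in(([(57,17),(236,17),(219,582),(79,582)],.064),([(132,284),(162,284),(161,402),(131,402)],.094)):
    q=np.array([back("wrist",f(*p),z,o)[:2] for p in pts]);ax=(q[0]+q[1]-q[2]-q[3])/2
    print(q.mean(0),np.linalg.norm(ax),np.linalg.norm(q[0]-q[1]),np.linalg.norm(q[2]-q[3]),np.degrees(np.arctan2(ax[1],ax[0])))
print(move([.546,-.171,.069],YAW))
```

```text
[ 0.54768072 -0.17174093] 0.3040488784935115 0.08551976846332464 0.08536977357480625 -10.518027423421227
[ 0.54744469 -0.17092171] 0.05977691903982437 0.014679958695003754 0.015458736316311355 -11.286806552487057
(array([ 0.06, -1.8 , 20.63]), array([0.1 , 0.07, 0.04]))
```

Call:
drive_tool([
  {"offset": [0.05, -1.9, 4], "delta_rot": [0, 0, 0], "jaw": 5},
  {"offset": [0.05, -1.9, 8], "delta_rot": [0, 0, 0], "jaw": 5},
  {"offset": [0.05, -1.9, 12], "delta_rot": [0, 0, 0], "jaw": 5},
  {"offset": [0.05, -1.9, 14], "delta_rot": [0, 0, 0], "jaw": 5},
  {"offset": [0.05, -1.9, 15], "delta_rot": [0, 0, 0], "jaw": 5},
  {"offset": [0.05, -1.9, 15], "delta_rot": [0, 0, 0], "jaw": 5},
  {"offset": [0.05, -1.9, 15], "delta_rot": [0, 0, 0], "jaw": 5},
  {"offset": [0.05, -1.9, 15], "delta_rot": [0, 0, 0], "jaw": 5},
])

```text
time: 33.62
position: [0.5491, -0.1726, 0.1279]
tool_rot: [-0.639, 0.77, -0.002, 0.001]
ft_force: [0.4, 0.2, 2.2]
grip_width: 0.0499
```

Run:
```python
from h import *
print(get_obs()["position"],move([.547,-.1713,.070],YAW))
cv2.imwrite("pics/w15.png",camera("wrist")[:,:,::-1])
```

```text
[ 0.54909123 -0.17257368  0.12793024] (array([-0.09,  0.25,  5.79]), array([-0.22, -0.07,  0.06]))
```

View pics/w15.png

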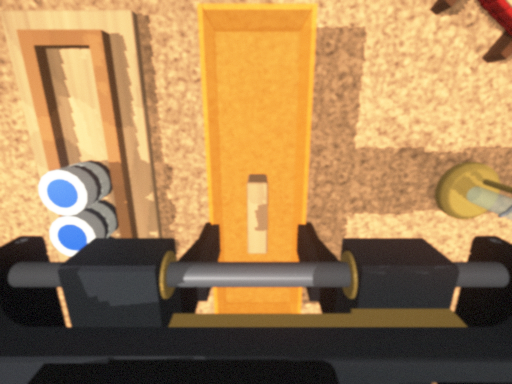

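The bar is centred between the fingers. Down and grip.

Call:
drive_tool([
  {"offset": [-0.1, 0.2, 2], "delta_rot": [0, 0, 0], "jaw": 5},
  {"offset": [-0.1, 0.2, 4], "delta_rot": [0, 0, 0], "jaw": 5},
  {"offset": [-0.1, 0.2, 5.2], "delta_rot": [0, 0, 0], "jaw": 5},
  {"offset": [-0.1, 0.2, 5.7], "delta_rot": [0, 0, 0], "jaw": 5},
  {"offset": [-0.1, 0.2, 5.7], "delta_rot": [0, 0, 0], "jaw": 5},
  {"offset": [-0.1, 0.2, 5.7], "delta_rot": [0, 0, 0], "jaw": 1},
  {"offset": [-0.1, 0.2, 5.7], "delta_rot": [0, 0, 0], "jaw": 1},
  {"offset": [-0.1, 0.2, 5.7], "delta_rot": [0, 0, 0], "jaw": 1},
], squeeze=35)

```text
time: 34.33
position: [0.5467, -0.1715, 0.0703]
tool_rot: [-0.638, 0.77, -0.001, 0.001]
ft_force: [0.2, -0.1, 0.2]
grip_width: 0.0373
```

Call:
drive_tool([
  {"offset": [0, 0, 0], "delta_rot": [0, 0, 0], "jaw": 1},
  {"offset": [0, 0, 0], "delta_rot": [0, 0, 0], "jaw": 1},
  {"offset": [0, 0, 0], "delta_rot": [0, 0, 0], "jaw": 1},
  {"offset": [0, 0, 0], "delta_rot": [0, 0, 0], "jaw": 1},
  {"offset": [0, 0, -1], "delta_rot": [0, 0, 0], "jaw": 1},
  {"offset": [0, 0, -2], "delta_rot": [0, 0, 0], "jaw": 1},
  {"offset": [0, 0, -4], "delta_rot": [0, 0, 0], "jaw": 1},
  {"offset": [0, 0, -6], "delta_rot": [0, 0, 0], "jaw": 1},
])

```text
time: 35.0
position: [0.5449, -0.1706, 0.1295]
tool_rot: [-0.638, 0.77, 0.001, -0.0]
ft_force: [0.5, 0.7, -3.4]
grip_width: 0.016
```

Call:
drive_tool([
  {"offset": [0, 0, -2], "delta_rot": [0, 0, 0], "jaw": 1},
  {"offset": [0, 0, -4], "delta_rot": [0, 0, 0], "jaw": 1},
  {"offset": [0, 0, -6], "delta_rot": [0, 0, 0], "jaw": 1},
  {"offset": [0, 0, -7], "delta_rot": [0, 0, 0], "jaw": 1},
  {"offset": [0, 0, -7], "delta_rot": [0, 0, 0], "jaw": 1},
  {"offset": [0, 0, -7], "delta_rot": [0, 0, 0], "jaw": 1},
  {"offset": [0, 0, -7], "delta_rot": [0, 0, 0], "jaw": 1},
  {"offset": [0, 0, -7], "delta_rot": [0, 0, 0], "jaw": 1},
])

```text
time: 35.67
position: [0.5447, -0.1705, 0.1975]
tool_rot: [-0.638, 0.77, 0.002, -0.001]
ft_force: [-0.8, -0.1, -3.2]
grip_width: 0.0158
```

Run:
```python
from h import *
o=get_obs()
print(o["position"],o["ft_force"],move([*LC,.2],YAW))
```

```text
[ 0.54472114 -0.17051817  0.19751873] [-0.76205061 -0.12627647 -3.17227773] (array([-16.91,  -0.14,  -0.23]), array([0.19, 0.06, 0.01]))
```

Call:
drive_tool([
  {"offset": [-4, 0, 0], "delta_rot": [0, 0, 0], "jaw": 1},
  {"offset": [-8, 0, 0], "delta_rot": [0, 0, 0], "jaw": 1},
  {"offset": [-12, 0, 0], "delta_rot": [0, 0, 0], "jaw": 1},
  {"offset": [-15, 0, 0], "delta_rot": [0, 0, 0], "jaw": 1},
  {"offset": [-16.9, 0, 0], "delta_rot": [0, 0, 0], "jaw": 1},
  {"offset": [-16.9, 0, 0], "delta_rot": [0, 0, 0], "jaw": 1},
  {"offset": [-16.9, 0, 0], "delta_rot": [0, 0, 0], "jaw": 1},
  {"offset": [-16.9, 0, 0], "delta_rot": [0, 0, 0], "jaw": 1},
])

```text
time: 36.33
position: [0.5766, -0.0054, 0.1981]
tool_rot: [-0.638, 0.77, 0.0, -0.001]
ft_force: [-0.5, -0.2, -3.5]
grip_width: 0.0157
```

Run:
```python
from h import *
o=get_obs()
print(o["position"],lane(o["position"]),o["ft_force"],move([*(LC-.0008*U),.1],YAW))
cv2.imwrite("pics/w16.png",camera("wrist")[:,:,::-1])
```

```text
[ 0.57663005 -0.00535358  0.19806024] [134.3  -0.9] [-0.47798727 -0.23229038 -3.49764023] (array([-0.1 , -0.01,  9.81]), array([ 0.1 , -0.04,  0.03]))
```

View pics/w16.png

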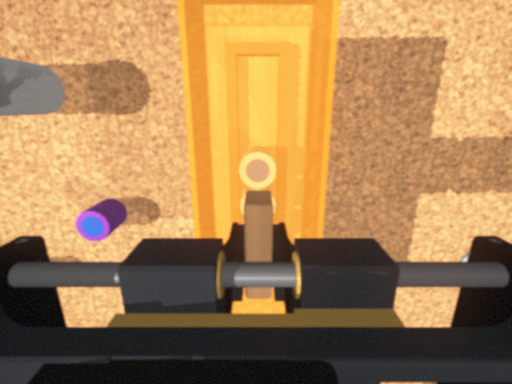

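The cover and lane look parallel and both centred at column 258. Lowering.

Call:
drive_tool([
  {"offset": [-0.1, 0, 1.5], "delta_rot": [0, 0, 0], "jaw": 1},
  {"offset": [-0.1, 0, 3], "delta_rot": [0, 0, 0], "jaw": 1},
  {"offset": [-0.1, 0, 5], "delta_rot": [0, 0, 0], "jaw": 1},
  {"offset": [-0.1, 0, 7], "delta_rot": [0, 0, 0], "jaw": 1},
  {"offset": [-0.1, 0, 8.5], "delta_rot": [0, 0, 0], "jaw": 1},
  {"offset": [-0.1, 0, 9.2], "delta_rot": [0, 0, 0], "jaw": 1},
  {"offset": [-0.1, 0, 9.2], "delta_rot": [0, 0, 0], "jaw": 1},
  {"offset": [-0.1, 0, 9.2], "delta_rot": [0, 0, 0], "jaw": 1},
])

```text
time: 37.05
position: [0.5775, -0.0049, 0.107]
tool_rot: [-0.638, 0.77, 0.0, -0.0]
ft_force: [0.7, -0.1, -3.7]
grip_width: 0.0153
```

Run:
```python
from h import *
o=get_obs()
print(o["position"],lane(o["position"]),o["ft_force"],move([*(LC-.0008*U),.0815],YAW))
im=camera("scene")[:,:,::-1][130:290,210:370]
cv2.imwrite("pics/s17.png",cv2.resize(im,None,fx=3.7,fy=3.7,interpolation=cv2.INTER_CUBIC))
```

```text
[ 0.57748308 -0.00491963  0.10702169] [135.   -0.3] [ 0.6869271  -0.0665588  -3.69014193] (array([-0.03,  0.08,  2.55]), array([ 0.01, -0.  , -0.06]))
```

View pics/s17.png

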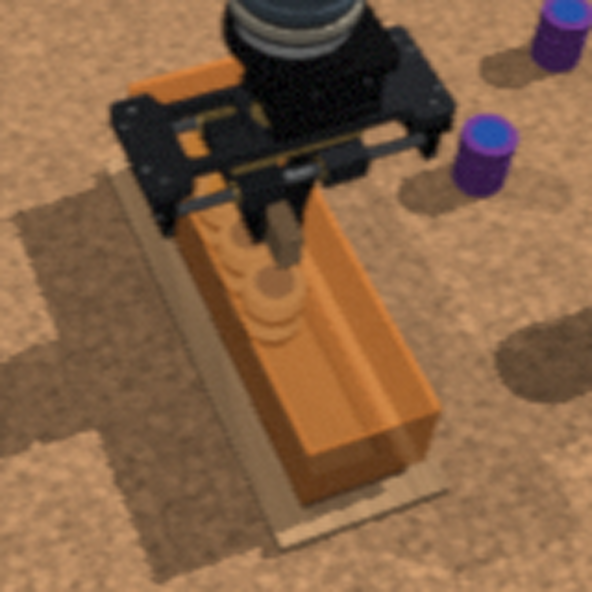

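The cover goes over the pots with no contact. Lowering slowly.

Call:
drive_tool([
  {"offset": [0, 0.05, 0.5], "delta_rot": [0, 0, 0], "jaw": 1},
  {"offset": [0, 0.05, 1], "delta_rot": [0, 0, 0], "jaw": 1},
  {"offset": [0, 0.05, 1.4], "delta_rot": [0, 0, 0], "jaw": 1},
  {"offset": [0, 0.05, 1.7], "delta_rot": [0, 0, 0], "jaw": 1},
  {"offset": [0, 0.05, 2], "delta_rot": [0, 0, 0], "jaw": 1},
  {"offset": [0, 0.05, 2.2], "delta_rot": [0, 0, 0], "jaw": 1},
  {"offset": [0, 0.05, 2.3], "delta_rot": [0, 0, 0], "jaw": 1},
  {"offset": [0, 0.05, 2.3], "delta_rot": [0, 0, 0], "jaw": 1},
])

```text
time: 37.77
position: [0.5767, -0.0039, 0.0837]
tool_rot: [-0.638, 0.77, 0.0, -0.0]
ft_force: [-0.3, -0.0, -3.6]
grip_width: 0.0159
```

Call:
drive_tool([
  {"offset": [0, 0, 0.1], "delta_rot": [0, 0, 0], "jaw": 1},
  {"offset": [0, 0, 0.2], "delta_rot": [0, 0, 0], "jaw": 1},
  {"offset": [0, 0, 0.3], "delta_rot": [0, 0, 0], "jaw": 1},
  {"offset": [0, 0, 0.3], "delta_rot": [0, 0, 0], "jaw": 1},
  {"offset": [0, 0, 0.3], "delta_rot": [0, 0, 0], "jaw": 1},
  {"offset": [0, 0, 0.3], "delta_rot": [0, 0, 0], "jaw": 1},
  {"offset": [0, 0, 0.3], "delta_rot": [0, 0, 0], "jaw": 1},
  {"offset": [0, 0, 0.3], "delta_rot": [0, 0, 0], "jaw": 1},
])

```text
time: 38.43
position: [0.577, -0.004, 0.0813]
tool_rot: [-0.638, 0.77, -0.0, 0.0]
ft_force: [0.5, -0.1, 0.6]
grip_width: 0.016
```

It has reached the flange at z = 0.0813; I predicted about 0.082. Releasing, rising and clearing away.

Call:
drive_tool([
  {"offset": [0, 0, 0], "delta_rot": [0, 0, 0], "jaw": 5},
  {"offset": [0, 0, 0], "delta_rot": [0, 0, 0], "jaw": 5},
  {"offset": [0, 0, 0], "delta_rot": [0, 0, 0], "jaw": 5},
  {"offset": [0, 0, 0], "delta_rot": [0, 0, 0], "jaw": 5},
  {"offset": [0, 0, -3], "delta_rot": [0, 0, 0], "jaw": 5},
  {"offset": [0, 0, -7], "delta_rot": [0, 0, 0], "jaw": 5},
  {"offset": [0, 0, -11], "delta_rot": [0, 0, 0], "jaw": 5},
  {"offset": [0, 0, -15], "delta_rot": [0, 0, 0], "jaw": 5},
])

```text
time: 39.1
position: [0.5763, -0.0039, 0.2324]
tool_rot: [-0.638, 0.77, 0.0, -0.0]
ft_force: [1.0, 0.6, -0.2]
grip_width: 0.0492
```

Call:
drive_tool([
  {"offset": [0, 2, -4], "delta_rot": [0, 0, 0], "jaw": 5},
  {"offset": [0, 2, -5], "delta_rot": [0, 0, 0], "jaw": 5},
  {"offset": [0, 2, -5], "delta_rot": [0, 0, 0], "jaw": 5},
  {"offset": [0, 2, -5], "delta_rot": [0, 0, 0], "jaw": 5},
  {"offset": [0, 2, -5], "delta_rot": [0, 0, 0], "jaw": 5},
  {"offset": [0, 2, -5], "delta_rot": [0, 0, 0], "jaw": 5},
  {"offset": [0, 2, -5], "delta_rot": [0, 0, 0], "jaw": 5},
  {"offset": [0, 2, -5], "delta_rot": [0, 0, 0], "jaw": 5},
])

```text
time: 39.77
position: [0.5567, -0.0002, 0.2794]
tool_rot: [-0.638, 0.77, 0.001, -0.001]
ft_force: [1.1, -0.7, 0.9]
grip_width: 0.0502
```

Run:
```python
from h import *
import json
o=get_obs();print(o["position"])
im=camera("wrist")[:,:,::-1].copy();cv2.imwrite("pics/w18.png",im)
json.dump({k:v.tolist() if hasattr(v,'tolist') else v for k,v in o.items()},open("o18.json","w"))
cv2.imwrite("pics/w18c.png",cv2.resize(im[10:255,200:320],None,fx=2.4,fy=2.4,interpolation=cv2.INTER_CUBIC))
```

```text
[ 5.56742265e-01 -2.21610665e-04  2.79375278e-01]
```

View pics/w18c.png

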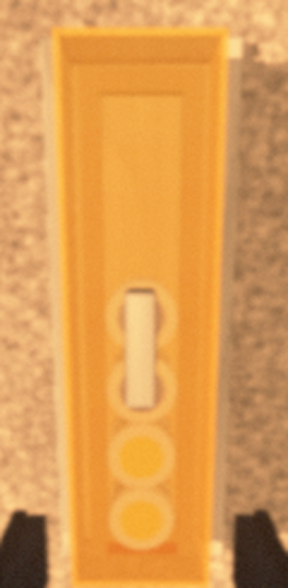

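The cover sits on the flange with board showing on both sides, and the pots stand in order inside. I'll pull the arm away for a clear check.

Call:
drive_tool([
  {"offset": [25, 25, -3], "delta_rot": [0, 0, 0], "jaw": 5},
  {"offset": [25, 10, -3], "delta_rot": [0, 0, 0], "jaw": 5},
  {"offset": [25, 10, -3], "delta_rot": [0, 0, 0], "jaw": 5},
  {"offset": [25, 10, -3], "delta_rot": [0, 0, 0], "jaw": 5},
  {"offset": [25, 10, -3], "delta_rot": [0, 0, 0], "jaw": 5},
  {"offset": [25, 10, -3], "delta_rot": [0, 0, 0], "jaw": 5},
  {"offset": [25, 10, -3], "delta_rot": [0, 0, 0], "jaw": 5},
  {"offset": [25, 10, -3], "delta_rot": [0, 0, 0], "jaw": 5},
])

```text
time: 40.48
position: [0.4112, -0.2319, 0.3114]
tool_rot: [-0.636, 0.772, -0.001, -0.001]
ft_force: [0.7, 0.4, -0.2]
grip_width: 0.0494
```

Call:
drive_tool([
  {"offset": [20, 5, 0], "delta_rot": [0, 0, 0], "jaw": 5},
  {"offset": [20, 5, 0], "delta_rot": [0, 0, 0], "jaw": 5},
  {"offset": [20, 5, 0], "delta_rot": [0, 0, 0], "jaw": 5},
  {"offset": [20, 5, 0], "delta_rot": [0, 0, 0], "jaw": 5},
  {"offset": [20, 5, 0], "delta_rot": [0, 0, 0], "jaw": 5},
  {"offset": [20, 5, 0], "delta_rot": [0, 0, 0], "jaw": 5},
  {"offset": [20, 5, 0], "delta_rot": [0, 0, 0], "jaw": 5},
  {"offset": [20, 5, 0], "delta_rot": [0, 0, 0], "jaw": 5},
])

```text
time: 41.15
position: [0.3265, -0.4135, 0.3103]
tool_rot: [-0.638, 0.77, 0.001, 0.001]
ft_force: [0.3, 0.4, -0.5]
grip_width: 0.0501
```

Run:
```python
from h import *
print(get_obs()["position"])
t=camera("top")[:,:,::-1];s=camera("scene")[:,:,::-1]
cv2.imwrite("pics/t19.png",t)
cv2.imwrite("pics/t19c.png",cv2.resize(t[110:265,80:285],None,fx=3.8,fy=3.8,interpolation=cv2.INTER_CUBIC))
cv2.imwrite("pics/s19.png",cv2.resize(s[130:290,215:405],None,fx=3.6,fy=3.6,interpolation=cv2.INTER_CUBIC))
```

```text
[ 0.32654653 -0.41351207  0.31025733]
```

View pics/t19c.png

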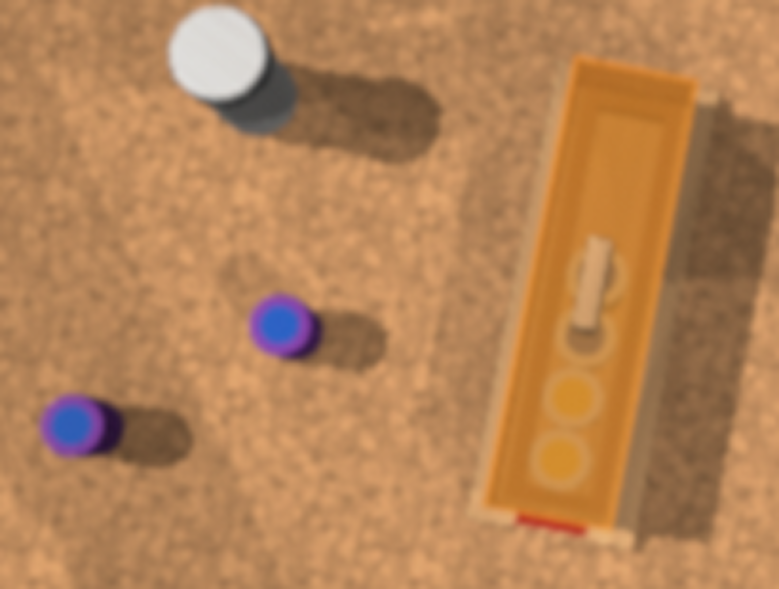

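View pics/s19.png

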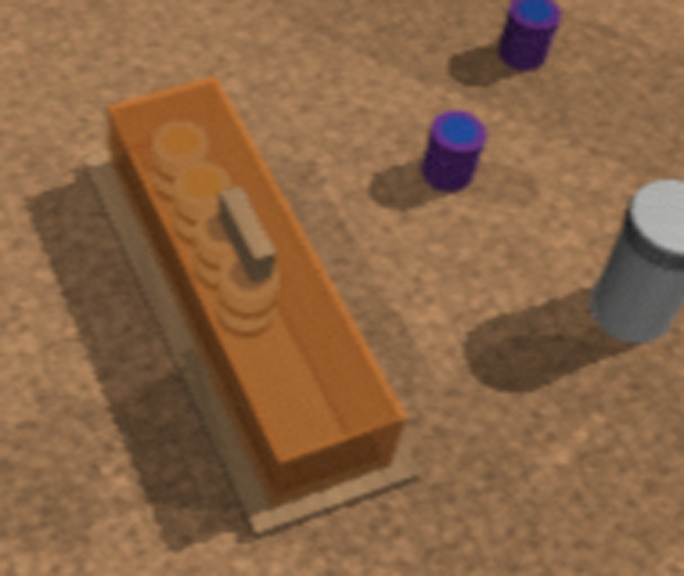

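View pics/t19.png

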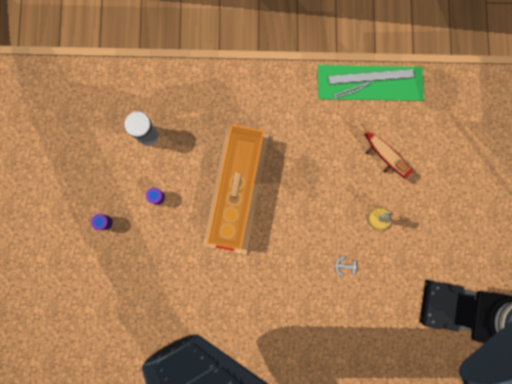

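The cover's corners, at crop positions (575,58), (697,80), (613,528) and (485,507), match the starting picture, so it is fully seated. The bystanders and decoys haven't moved. Handing in.

```bash
python3 -c "
from rig import *
print(hand_in())"
```

```text
the job is handed in; nothing more can be done
None
```

The lane is restocked and the job is handed in, after about 41 s of robot time; `hand_in()` gave no verdict.

- **What I did:** I lifted the amber cover and stood it aside on the robot's right. I then moved the two yellow-dot pots to the front in their order and loaded the two blue-dot pots behind them. Only two new pots were there. I slid each pot forward until I felt contact, then set the cover back over the lane.
- **Pots:** before covering, the pots measured 21.6, 63.4, 105.5 and 147.5 mm behind the front wall. That is 42 mm spacing (within about 0.2 mm), upright and in the right order.
- **Cover:** it came down to the height I expected on the flange. Its corners in the last top view match the starting picture by eye, so it looks level and fully down.
- **Other things on the desk:** the two purple look-alikes, the hull, clip stand, canister and anchor all look where they were.
- **Corrections:** the last pot stuck briefly while sliding and needed a second push. Before that I corrected a 4.5 mm sideways error above the lane. No final check failed, and I saw no sign of anything being knocked.

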